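# Shut the bench air valve and hold a bayonet plug home

## Task

First shut the bench air outlet by swinging its valve lever the full quarter turn to its stop. Then take the bar-handled bayonet plug (not the round-knobbed stopper), put its lugs through the notches of the outlet socket, push it down against the spring, twist it a quarter turn clockwise (seen from above) to the stop, and finish while still holding it pressed right down, its flange flush on the socket: do not let go, for its spring lifts it again, and we fit the lock pin while you hold. Leave the other things on the bench where they are.

Things in the scene. Friction and masses are not known exactly. Their poses are not given: they have to be found in the camera images.
- plug_centre (a point): centre of the loose bayonet plug (about 120 g), on its axis, 32.5 mm above its foot; it stands upright on the bench, 65 mm high. On top a flat upright black bar handle, 50 mm long along x, 14 mm thick along y, 27 to 65 mm above the foot: grasp it across the 14 mm from above. Below it a round flange 52 mm across, 21 to 27 mm above the foot. z is up; a half turn about z gives the same plug
- plug_foot (a point): centre of the plug's underside. Aluminium spigot below the flange: 32 mm diameter, 21 mm long. Two lugs at its foot (0 to 6 mm up), 8 mm wide, reach 22 mm out from the axis along plug +x and -x, so they lie under the ends of the bar handle
- socket (a point): centre of the socket's mouth, on the collar's top face, 75 mm above the bench; z up. Upright aluminium housing 72 mm across, fixed on the air unit (whose place and yaw vary). Collar 10 mm thick, level with the housing's rim, bore 35 mm, with two notches 10.5 mm wide on its +x and -x sides for the lugs. Pipe and valve lie on its +y side. Plug flush: plug centre 11.5 mm above this point
- air_unit: wooden board 150 (x) x 360 (y) x 18 mm on the bench, origin under its middle, axes as the socket's; carries socket, pipe along y and valve. Bayonet: the lugs can turn under the collar once the flange is under 5 mm above it, only clockwise from above (plug x from socket x to socket -y), a quarter turn to a stop; the handle is then in line with the pipe. About 0.06 rad play at the stops
- spring_plate (a joint): how far the spring plate in the socket is pushed down, m: 0 at rest, 0.011 with the flange flush on the collar. It meets the plug's foot 10 mm below the mouth (flange 11 mm above the collar) with about 3 N, rising to about 12.5 N at flush. Turned but not pressed, the plug is lifted to 5 mm above flush
- valve (a joint): angle of the valve lever, rad: 0 = open (lever in line with the pipe, pointing away from the socket, along socket +y), 1.571 = shut (lever square to the pipe, pointing along socket -x, towards the robot); stops at both; grows anticlockwise seen from above. It stays where it is left and takes about 2 N at the grip to move
- valve_pivot (a point): on the vertical hinge axis of the valve lever, at the height of the lever grip's middle (88 mm above the bench); fixed on the air unit, 200 mm from the socket along socket +y; its axes are those of the socket
- lever_grip (a point): middle of the lever's black grip, 77 mm from the hinge axis: an upright bar 56 mm long along its own y (outwards from the hinge), 14 mm wide, 24 mm high (76 to 100 mm above the bench); the pipe below it is 58 mm high
- stopper: round-knobbed stopper, same spigot and flange as the plug but with a round knob (42 mm across) and no lugs, 56 mm high; origin under its centre. It stands upright on the bench; a bystander, not the part wanted
- screw_tin: small round tin, 68 mm across, 55 mm high; origin under its centre; bystander
- screwdriver: screwdriver lying on the bench, 190 mm long along its x; bystander
- hammer: hammer lying at the far side of the bench, 270 mm long along its x; bystander
- offcut: flat wooden offcut 120 x 45 x 22 mm; origin under its centre; bystander
- glue: upright glue bottle, 60 mm across, 170 mm high; origin under its centre; bystander
- clamp: C-clamp lying flat on the bench behind the air unit, about 110 x 170 mm, 25 mm high; bystander
There are look-alikes about, which are no part of the job. What is shaped like the part that bears plug_centre but orange is not meant.

How it is judged:
On the way, in this order (a step that is already met when the one before it is completed fails the run):
1. the valve is shut (value of joint valve above 1.42 rad), for 0.2 s.
2. the plug's lugs are in the notches and the plug is pushed onto the spring, not yet turned (horizontal distance between plug_centre and socket below 0.004 m and value of joint spring_plate above 0.002 m and z of plug_centre in the frame of socket below 0.0215 m and angle between the x axis of plug_centre and the x axis of socket, either way round below 0.3 rad), for 0.05 s.
At the end, for the whole second after the job is handed in: Valve still shut (within 0.15 rad of its stop); plug upright on the socket's axis (4 mm), turned a quarter turn (within 0.2 rad), pressed down so that its flange is within 2.2 mm of flush and the spring plate is down over 8.5 mm, and the fingers are still on it with more than 3 N (value of joint valve above 1.42 rad and horizontal distance between plug_centre and socket below 0.004 m and z of plug_centre in the frame of socket below 0.0137 m and value of joint spring_plate above 0.0085 m and angle between plug_centre's own z axis and vertical below 0.1 rad and angle between the x axis of plug_centre and the y axis of socket, either way round below 0.2 rad and contact force between the fingers and plug above 3 N); the arm keeps its last pose, push and grip.
It fails at once if a bystander was moved more than 3 cm (distance of any of stopper, screw_tin, screwdriver, hammer, offcut, glue, clamp from where it was at the start of the episode above 0.03 m).
It also fails if it takes over 64 s, if anything falls off the work surface, if the arm or the gripper's body presses on something with over 40 N, if the wrist force passes 120 N, or if a joint passes its speed limit or range.

## Robot

A 7-joint arm with a two-finger parallel gripper is mounted at the origin on the work surface. World frame = base frame: x ahead of the robot, y to its left, z up, the work surface at z = 0. Lengths are in m, angles in rad, forces in N, time in s.
With the tool pointing down it reaches from about 0.425 to 1.025 m from the base axis. Payload 9.4 kg.
Tool frame: the origin (TCP) lies between the finger pads; the fingertips stand 14 mm ahead of it and the grasp point (between the pads) lies 5 mm behind it (bot.tips_ahead is the distance from the TCP to the fingertips, in m); y points along the fingers, x is the direction in which the jaws open and shut, and the axes are right-handed (so a half turn about y gives the same grasp; the last joint's range is limited). The gripper opens to 93 mm and grips with 3 to 60 N. Pads are 15 mm wide; open, the fingers measure 128 mm over their backs; the gripper's body (75 mm by 188 mm) begins 65 mm behind the grasp point.
Start: joints at [-1.332, 0.599, -0.003, 1.599, 0.002, 0.943, -0.08], TCP at [0.225, 0.689, 0.211] pointing down, gripper open.
Joint ranges: [-2.57, 2.57], [-0.35, 1.97], [-1.29, 1.29], [0.11, 2.56], [-1.05, 4.19], [0.11, 1.86], [-2.63, 2.63]. Speed limits (rad/s): [2.22, 2.22, 3.01, 3.01, 3.14, 3.14, 3.14].

## Interface

Orientations are given as a 3x3 rotation matrix whose columns are the frame's x, y, z axes.
In Python, from bench import bot, imaging gives the robot as it stands.
- The arm moves only by the tool send_rows, never from a script. Its argument "moves" is a list that holds one entry, the list of rows, each a list of 7 numbers: the shift along the tool's x, y, z in mm, then the turn, a rotation vector about the tool's x, y, z in degrees, then the opening, from 0 (shut) to 1 (fully open). A call has exactly 8 rows; each row shifts and turns the pose as measured when the row begins, along the tool's axes as they then stand; what a row does not reach is not made up. A row lasts 1/10 s, in which the tool goes at most 50 mm and 8.59 degrees, less where a joint would pass 70% of its speed; a pose out of reach is approached as far as the arm can. A call is refused whole if a number of a shift passes 50 or a number of a turn 8.59, either way. A call with a gripper value outside its range is refused whole. The fingers move at their own pace and stop on an object; "squeeze" is the grip in N (left out, the last holds). Time passes only in rows, so rows that do not move let the fingers close, or fill a call up. It gives the time, the measured TCP pose, the force and the opening at its end, in the units of the state.
- bot.state(): the state, without advancing time (a new reading comes with each control period).
- imaging.get_image(name): name is "side" or "top" or "wrist"; returns a dict with "image" (480x640x3 uint8, red, green, blue), "mtx" (3x3 intrinsics, pixels), "D" ([k1, k2, p1, p2, k3] as OpenCV has them; the pictures are not rectified), "R" (3x3) and "t" (3): a world point X has camera coordinates R X + t. Camera axes: x right, y down, z forward; pixel columns grow to the right and rows downward; lengths in m; the calibration is good to about 2 mm. A picture is of the moment at which its call begins. There is no depth.
- bot.close_job(): hands the job in, once; it reports no verdict.
The state is a dict: "clock": time; "qpos": joint angles; "dq": joint speeds; "tau": joint torques, N m; "ee_pos": TCP position; "tcp_rot": TCP orientation; "wrist_force": force on the tool from outside, world axes, zero at the start; "wrist_torque": the same for the moment, N m; "width": finger opening in m.
Only numpy, scipy, OpenCV 4.12 (cv2) and the standard library are available. Lean on these libraries where they do the work, as an engineer would, in place of code of your own. Each camera call takes 0.05 s, during which the arm holds its last target.

## Working session

There is one attempt and no reset: what is moved stays moved. The work goes in short steps, Python scripts to look and compute and a tool call to move; the robot and the scene stay as the last step left them, time stands still between calls to the robot, and variables do not carry over. Pictures are saved under pics/ and viewed, and the job is handed in when it is done.

Besides the shell and the picture viewer there is one more tool, called after "Request:" by a JSON object that holds its "method" and its "body", one argument or row to a line. send_rows: Moves the arm, as the interface text tells. Its arguments: {"type":"object","properties":{"moves":{"type":"array"},"squeeze":{"type":"number"}},"required":["moves"]}

```bash
ls -la && mkdir -p pics
python3 - <<'E'
from bench import bot, imaging
import cv2,numpy as np
for n in ("side","top","wrist"):
    d=imaging.get_image(n)
    cv2.imwrite(f"pics/{n}0.png",d["image"][:,:,::-1])
    np.savez(f"pics/{n}0.npz",**d)
    print(n,(-np.array(d["R"]).T@np.array(d["t"])).round(3),np.array(d["R"]).round(3).tolist(),np.array(d["mtx"]).round(1).tolist(),d["D"])
s=bot.state(); print({k:np.round(v,3).tolist() for k,v in s.items()}, bot.tips_ahead)
E
```

```text
total 12
drwxr-xr-x  3 agent agent 4096 Dec  7 08:15 .
drwxr-xr-x 23 root  root  4096 Dec  7 08:15 ..
drwxr-xr-x  2 agent agent 4096 Dec  7 08:15 pics
side [ 0.269 -0.526  0.817] [[0.867, -0.498, -0.01], [-0.376, -0.642, -0.668], [0.326, 0.583, -0.744]] [[493.8, 0.0, 324.1], [0.0, 493.8, 241.6], [0.0, 0.0, 1.0]] [-0.06995123  0.          0.          0.          0.        ]
top [0.475 0.045 1.469] [[0.011, -1.0, -0.003], [-0.998, -0.011, -0.063], [0.063, 0.004, -0.998]] [[557.7, 0.0, 315.4], [0.0, 557.7, 235.1], [0.0, 0.0, 1.0]] [0.03510634 0.         0.         0.         0.        ]
wrist [0.154 0.713 0.384] [[0.31, 0.951, -0.002], [0.916, -0.299, 0.268], [0.254, -0.085, -0.963]] [[366.5, 0.0, 321.5], [0.0, 366.5, 236.9], [0.0, 0.0, 1.0]] [-0.05603254  0.          0.          0.          0.        ]
{'clock': 0.15, 'qpos': [-1.332, 0.6, -0.003, 1.6, 0.002, 0.943, -0.08], 'dq': [-0.001, -0.002, 0.0, -0.003, -0.0, -0.0, 0.0], 'tau': [0.003, -76.559, 1.499, -25.257, -0.052, 0.015, 0.0], 'ee_pos': [0.225, 0.689, 0.21], 'tcp_rot': [[0.311, -0.0, -0.951], [0.951, -0.001, 0.311], [-0.001, -1.0, -0.0]], 'wrist_force': [-1.211, -0.92, -0.007], 'wrist_torque': [0.017, -0.063, -0.0], 'width': 0.093} 0.014
```

View images.

View pics/top0.png

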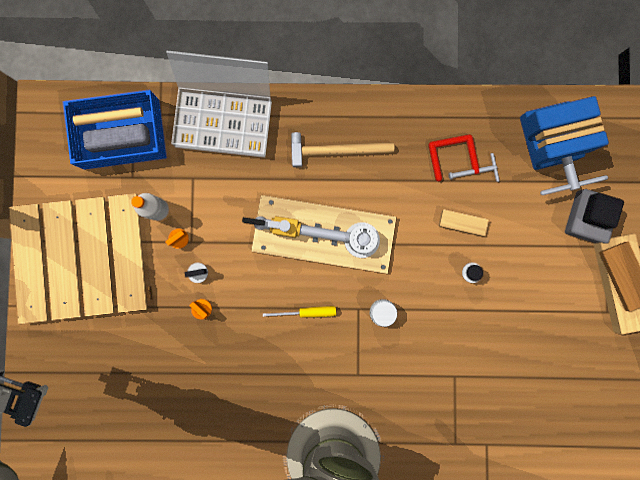

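View pics/side0.png

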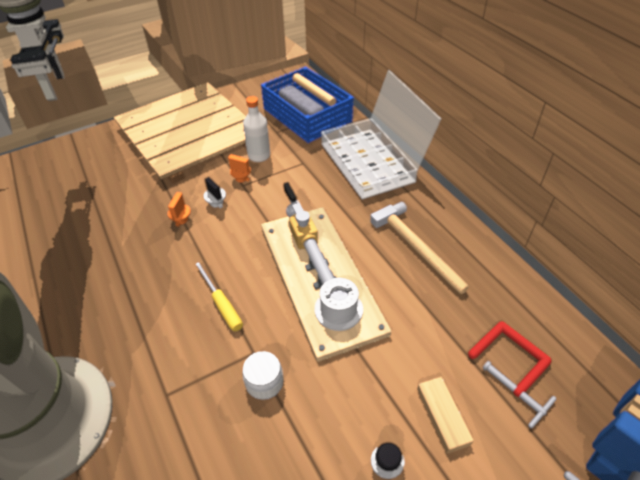

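View pics/wrist0.png

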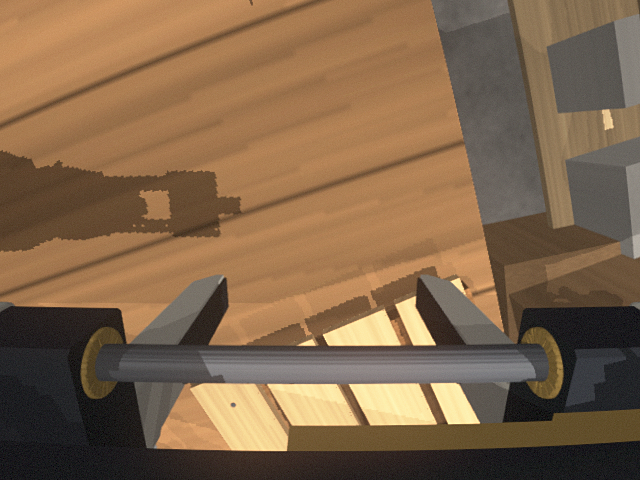

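Plug candidates in the top image: the black bar on a pale flange at (196,272), orange ones at (177,237) and (202,309), and the round black-knobbed stopper at (473,272). Only (196,272) is a non-orange bar-handled plug. I'll confirm it in crops.

Run:
```python
import cv2,numpy as np
a=cv2.imread("pics/top0.png"); s=cv2.imread("pics/side0.png")
A=cv2.resize(a[215:330,155:245],None,fx=4.4,fy=4.4,interpolation=cv2.INTER_CUBIC)
B=cv2.resize(s[160:240,150:270],None,fx=3.3,fy=3.3,interpolation=cv2.INTER_CUBIC)
c=np.zeros((600,800,3),np.uint8); c[:A.shape[0],:A.shape[1]]=A; c[:B.shape[0],400:400+B.shape[1]]=B
cv2.imwrite("pics/cropplug.png",c)
C=cv2.resize(a[185:280,235:405],None,fx=4.7,fy=4.7,interpolation=cv2.INTER_CUBIC)
cv2.imwrite("pics/cropunit.png",C)
D=cv2.resize(s[175:360,255:395],None,fx=3.2,fy=3.2,interpolation=cv2.INTER_CUBIC)
cv2.imwrite("pics/cropside.png",D)
```

```text
(no output)
```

View pics/cropplug.png

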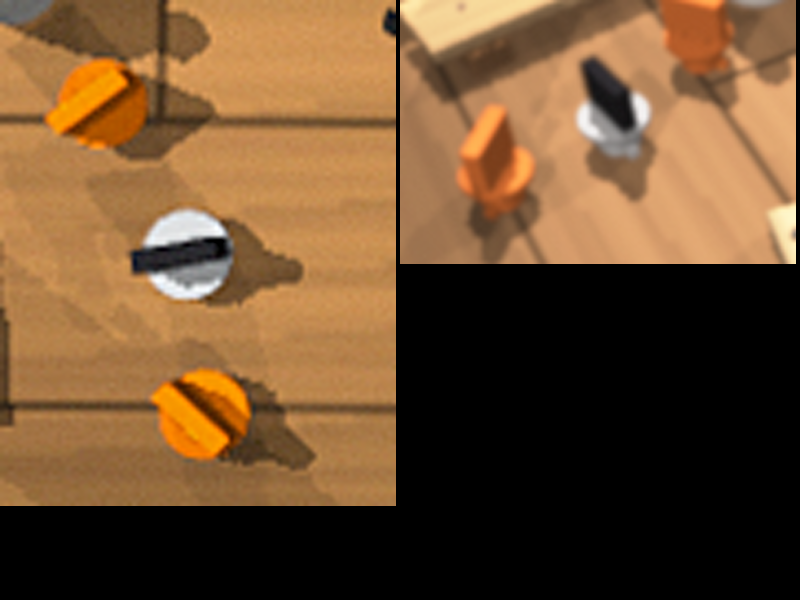

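View pics/cropunit.png

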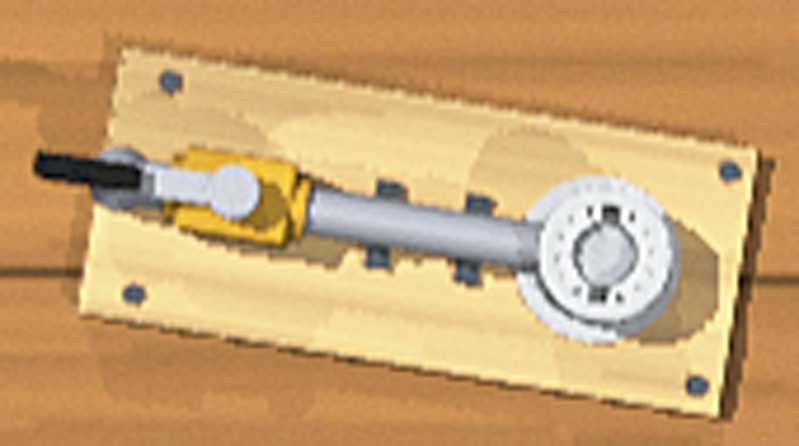

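View pics/cropside.png

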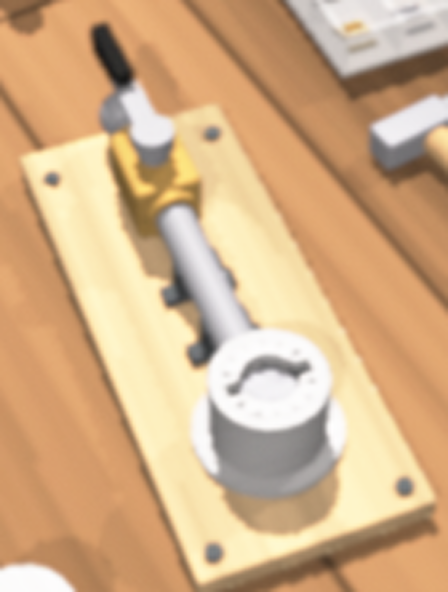

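The crops confirm it: the black bar on a silver flange with lugs is the plug, at (196,272) in top and (214,192) in side. The other two are orange. The socket mouth is at about (364,238) in top, its notches run roughly up-down, and the lever points left (open).

```bash
cat > h.py <<'E'
import numpy as np,cv2
from bench import bot,imaging
def load(f): return dict(np.load(f))
def ray(d,uv):
    p=cv2.undistortPoints(np.array([[uv]],float),np.array(d["mtx"]),np.array(d["D"]))[0,0]
    R=np.array(d["R"]);t=np.array(d["t"]).ravel()
    v=R.T@np.array([p[0],p[1],1.]); return -R.T@t, v/np.linalg.norm(v)
def onz(d,uv,z):
    c,v=ray(d,uv); return c+v*(z-c[2])/v[2]
def proj(d,X):
    r,_=cv2.Rodrigues(np.array(d["R"])); return cv2.projectPoints(np.array(X,float).reshape(-1,3),r,np.array(d["t"],float),np.array(d["mtx"]),np.array(d["D"]))[0].reshape(-1,2)
def tri(d1,u1,d2,u2):
    c1,v1=ray(d1,u1);c2,v2=ray(d2,u2)
    A=np.stack([v1,-v2],1);s=np.linalg.lstsq(A,c2-c1,rcond=None)[0]
    a=c1+v1*s[0];b=c2+v2*s[1];return (a+b)/2,np.linalg.norm(a-b)
def snap(n,f):
    d=imaging.get_image(n); cv2.imwrite(f"pics/{f}.png",d["image"][:,:,::-1]); np.savez(f"pics/{f}.npz",**d); return d
E
python3 - <<'E'
from h import *
T=load("pics/top0.npz");S=load("pics/side0.npz")
def mask(d,box,f):
    x0,y0,x1,y1=box; im=d["image"].astype(int); m=np.zeros(im.shape[:2],np.uint8)
    m[y0:y1,x0:x1]=f(im[y0:y1,x0:x1]); return m
def big(m):
    c,_=cv2.findContours(m,cv2.RETR_EXTERNAL,cv2.CHAIN_APPROX_NONE); return max(c,key=cv2.contourArea)
blk=lambda i:(i.max(2)<75).astype(np.uint8)
# plug handle
for d,n,box in((T,'T',(178,258,214,288)),(S,'S',(200,174,228,206))):
    c=big(mask(d,box,blk)); r=cv2.minAreaRect(c); M=cv2.moments(c); print(n,'handle',r,cv2.contourArea(c),M['m10']/M['m00'],M['m01']/M['m00'])
# flange white
wht=lambda i:((i.min(2)>140)&(i.max(2)-i.min(2)<30)).astype(np.uint8)
c=big(mask(T,(178,255,214,288),wht|0 if False else (lambda i:((i.max(2)-i.min(2)<45)).astype(np.uint8)))); print('flange circ',cv2.minEnclosingCircle(c),onz(T,cv2.minEnclosingCircle(c)[0],.027))
# lever grip
for d,n,box in((T,'T',(238,210,270,232)),(S,'S',(278,180,303,206))):
    c=big(mask(d,box,blk)); r=cv2.minAreaRect(c); M=cv2.moments(c); print(n,'grip',r,cv2.contourArea(c),M['m10']/M['m00'],M['m01']/M['m00'])
# board corners
cr=[(125,48),(757,150),(722,417),(80,315)]
P=[onz(T,(235-.5+(x+.5)/4.7,185-.5+(y+.5)/4.7),.018) for x,y in cr]
P=np.array(P);print(P.round(4)); print('sides',[np.linalg.norm(P[i]-P[(i+1)%4]).round(4) for i in range(4)],'mid',P.mean(0).round(4))
yd=P[0]+P[3]-P[1]-P[2]; print('yaw of y axis',np.degrees(np.arctan2(yd[1],yd[0]))-90)
# collar
c=big(mask(T,(335,210,395,270),lambda i:((i.min(2)>185)&(i.max(2)-i.min(2)<30)).astype(np.uint8))); print('collar',cv2.fitEllipse(c),cv2.minEnclosingCircle(c))
E
```

```text
T handle ((195.70567321777344, 272.4302062988281), (4.914361000061035, 22.360342025756836), 79.3803482055664) 86.0 195.56201550387595 272.4825581395349
S handle ((213.00003051757812, 188.50001525878906), (23.334524154663086, 9.192387580871582), 45.0) 147.0 213.01020408163265 188.7482993197279
flange circ ((196.0, 272.5), 11.543496131896973) [0.46516115 0.35803505 0.027     ]
T grip ((253.12100219726562, 221.1931610107422), (22.349960327148438, 5.290809631347656), 8.530765533447266) 89.5 253.42830540037244 221.1527001862197
S grip ((289.392333984375, 192.56153869628906), (19.225383758544922, 5.581562519073486), 60.2551155090332) 80.0 289.63541666666663 192.8
[[ 0.6697  0.1945  0.018 ]
 [ 0.6164 -0.1574  0.018 ]
 [ 0.4683 -0.1384  0.018 ]
 [ 0.5207  0.2169  0.018 ]]
sides [np.float64(0.3559), np.float64(0.1493), np.float64(0.3591), np.float64(0.1507)] mid [0.5688 0.0289 0.018 ]
yaw of y axis -8.505952581288668
collar ((362.6690673828125, 237.0937042236328), (27.628793716430664, 30.916475296020508), 149.4403533935547) ((361.28570556640625, 237.5), 16.134902954101562)
```

Run:
```python
from h import *
T=load("pics/top0.npz");S=load("pics/side0.npz")
print('grip top',onz(T,(253.3,221.2),.1), 'tri',tri(T,(253.3,221.2),S,(289.5,192.6)))
a=np.radians(-8.5); X=np.array([np.cos(a),np.sin(a),0]);Y=np.array([-np.sin(a),np.cos(a),0])
g=onz(T,(253.3,221.2),.1)
pv=g-.077*Y; so=pv-.2*Y; print('pivot',pv,'socket from grip',so)
print('socket from collar',onz(T,(363.7,238.2),.075), onz(T,(362.7,237.1),.075))
# bore: dark notches
im=T["image"][222:256,346:382]; 
cv2.imwrite("pics/sock_t.png",cv2.resize(im[:,:,::-1],None,fx=16,fy=16,interpolation=cv2.INTER_CUBIC))
print('plug',onz(T,(195.6,272.45),.062),onz(T,(196,272.5),.027),'tri',tri(T,(195.6,272.45),S,(213,188.6)))
for n,uv,z in(('glue',(150,207),.1),('orU',(177,237),.04),('orL',(202,309),.04),('stopper',(473,272),.05)): print(n,onz(T,uv,z).round(3))
```

```text
grip top [0.59309825 0.20443287 0.1       ] tri (array([0.59364804, 0.20565463, 0.090433  ]), np.float64(0.0005993130993492271))
pivot [0.58171693 0.12827865 0.1       ] socket from grip [ 0.55215504 -0.06952453  0.1       ]
socket from collar [ 0.55552138 -0.06970304  0.075     ] [ 0.55825149 -0.06718791  0.075     ]
plug [0.46550498 0.35145449 0.062     ] [0.46516115 0.35803505 0.027     ] tri (array([0.46528932, 0.35512613, 0.04526488]), np.float64(0.00022442634685821897))
glue [0.625 0.459 0.1  ]
orU [0.556 0.406 0.04 ]
orL [0.373 0.338 0.04 ]
stopper [ 0.474 -0.348  0.05 ]
```

View pics/sock_t.png

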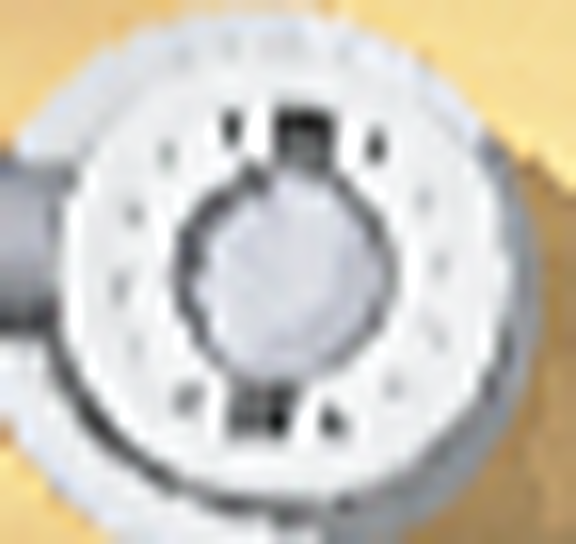

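```bash
cat > plan.py <<'E'
from h import *
from scipy.spatial.transform import Rotation as Ro
def Rt(psi):
    a=np.radians(psi);x=np.array([np.cos(a),np.sin(a),0]);y=np.array([0,0,-1.]);return np.stack([x,y,np.cross(x,y)],1)
def cur():
    s=bot.state();return np.array(s["ee_pos"]),np.array(s["tcp_rot"])
def psi(R): return np.degrees(np.arctan2(R[1,0],R[0,0]))
def plan(pt,ps,n,g,start=None,maxt=45,maxr=8.5):
    p,R=cur() if start is None else start
    Rf=Rt(ps); out=[]
    for i in range(n):
        k=n-i
        st=(np.array(pt)-p)/k; rv=(Ro.from_matrix(R).inv()*Ro.from_matrix(Rf)).as_rotvec(degrees=True)/k
        q=(R.T@st)*1000
        if np.linalg.norm(q)>maxt: q*=maxt/np.linalg.norm(q)
        if np.linalg.norm(rv)>maxr: rv*=maxr/np.linalg.norm(rv)
        q=q.round(1);rv=rv.round(1)
        out.append([*(q+0).tolist(),*(rv+0).tolist(),g])
        p=p+R@q/1000; R=R@Ro.from_rotvec(rv,degrees=True).as_matrix()
    print("[["+",".join(str(o) for o in out)+"]]"); print('end',p.round(4),psi(R).round(2))
    return p,R
E
python3 - <<'E'
from plan import *
s=plan([.594,.205,.20],-8.5,16,0.6)
E
```

```text
[[[-21.6, 0.7, -31.3, 0.0, 5.0, 0.0, 0.6],[-18.8, 0.7, -33.1, 0.0, 5.0, 0.0, 0.6],[-15.8, 0.7, -34.6, 0.0, 5.0, 0.0, 0.6],[-12.7, 0.7, -35.8, 0.0, 5.0, 0.0, 0.6],[-9.6, 0.7, -36.8, 0.0, 5.0, 0.0, 0.6],[-6.3, 0.7, -37.5, 0.0, 5.0, 0.0, 0.6],[-3.0, 0.7, -37.9, 0.0, 5.0, 0.0, 0.6],[0.3, 0.7, -38.0, 0.0, 5.0, 0.0, 0.6],[3.6, 0.7, -37.9, 0.0, 5.1, 0.0, 0.6],[6.9, 0.7, -37.4, 0.0, 5.0, 0.0, 0.6],[10.2, 0.7, -36.6, 0.0, 5.1, 0.0, 0.6],[13.4, 0.6, -35.6, 0.0, 5.0, 0.0, 0.6],[16.4, 0.7, -34.3, 0.0, 5.1, 0.0, 0.6],[19.4, 0.6, -32.7, 0.0, 5.0, 0.0, 0.6],[22.2, 0.7, -30.9, 0.0, 5.1, 0.0, 0.6],[24.8, 0.6, -28.7, 0.1, 5.0, 0.0, 0.6]]]
end [0.594 0.205 0.2  ] -8.49
```

Request:
{"method": "send_rows", "body": {
  "moves": [
    [[-21.6, 0.7, -31.3, 0, 5, 0, 0.6], [-18.8, 0.7, -33.1, 0, 5, 0, 0.6], [-15.8, 0.7, -34.6, 0, 5, 0, 0.6], [-12.7, 0.7, -35.8, 0, 5, 0, 0.6], [-9.6, 0.7, -36.8, 0, 5, 0, 0.6], [-6.3, 0.7, -37.5, 0, 5, 0, 0.6], [-3, 0.7, -37.9, 0, 5, 0, 0.6], [0.3, 0.7, -38, 0, 5, 0, 0.6]]
  ],
  "squeeze": 15
}}

```text
clock: 0.95
ee_pos: [0.4076, 0.4415, 0.2014]
tcp_rot: [[0.857, -0.005, -0.515], [0.515, -0.001, 0.857], [-0.005, -1.0, 0.001]]
wrist_force: [1.8, 1.0, 0.2]
width: 0.0556
```

Run:
```python
from plan import *
p,R=cur();print(p,psi(R))
s=plan([.594,.205,.20],-8.5,8,0.4)
```

```text
[0.40755129 0.44148924 0.20139958] 31.015636630023494
[[[4.7, 0.1, -37.3, 0.0, 4.9, 0.0, 0.4],[7.9, 0.1, -36.8, 0.0, 4.9, 0.0, 0.4],[11.0, 0.1, -36.0, 0.0, 5.0, 0.0, 0.4],[14.1, 0.1, -34.9, 0.0, 4.9, -0.1, 0.4],[17.1, 0.1, -33.6, 0.0, 5.0, 0.0, 0.4],[19.9, 0.1, -31.9, 0.0, 4.9, -0.1, 0.4],[22.6, 0.2, -30.1, 0.0, 5.0, 0.0, 0.4],[25.2, 0.2, -28.1, 0.1, 4.9, -0.1, 0.4]]]
end [0.594 0.205 0.2  ] -8.48
```

Tracking is good.

Request:
{"method": "send_rows", "body": {
  "moves": [
    [[4.7, 0.1, -37.3, 0, 4.9, 0, 0.4], [7.9, 0.1, -36.8, 0, 4.9, 0, 0.4], [11, 0.1, -36, 0, 5, 0, 0.4], [14.1, 0.1, -34.9, 0, 4.9, -0.1, 0.4], [17.1, 0.1, -33.6, 0, 5, 0, 0.4], [19.9, 0.1, -31.9, 0, 4.9, -0.1, 0.4], [22.6, 0.2, -30.1, 0, 5, 0, 0.4], [25.2, 0.2, -28.1, 0.1, 4.9, -0.1, 0.4]]
  ]
}}

```text
clock: 1.75
ee_pos: [0.5965, 0.1918, 0.1994]
tcp_rot: [[0.984, -0.0, 0.175], [-0.175, 0.001, 0.984], [-0.0, -1.0, 0.0]]
wrist_force: [-0.2, 1.0, 0.3]
width: 0.0374
```

Run:
```python
from plan import *
p,R=cur();print(p,psi(R),bot.state()["width"])
snap("wrist","w1")
```

```text
[0.59648273 0.19182612 0.19943079] -10.10446054315529 0.037375790084385976
```

View pics/w1.png

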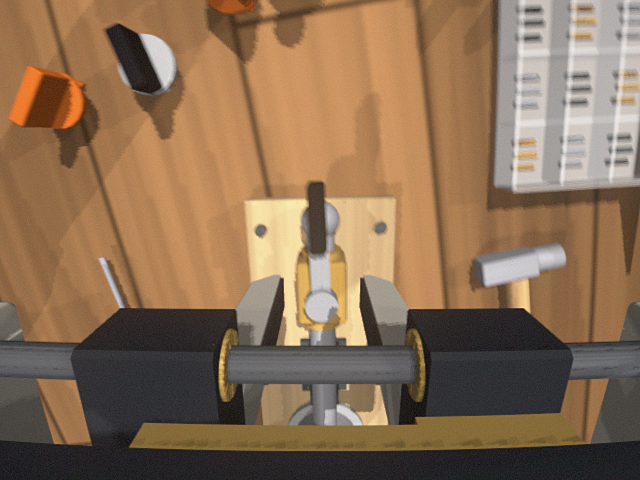

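The wrist view shows the grip bar between the fingers, from about (317,183) to (317,253), with the hub at about (320,305).

Run:
```python
from plan import *
W=load("pics/w1.npz")
im=W["image"].astype(int);m=np.zeros(im.shape[:2],np.uint8);m[170:262,295:345]=(im[170:262,295:345].max(2)<70)
c,_=cv2.findContours(m,cv2.RETR_EXTERNAL,cv2.CHAIN_APPROX_NONE);c=max(c,key=cv2.contourArea);x,y,w,h=cv2.boundingRect(c);print(x,y,w,h)
cols=[(v,np.where(m[v])[0].min(),np.where(m[v])[0].max()) for v in range(y+3,y+h,10)];print(cols)
for uv in((317,184),(317,252),(320,304)): print(uv,onz(W,uv,.1).round(4))
s=plan([.594,.205,.12],-8.5,5,0.4)
plan([.594,.205,.089],-8.5,3,0.4,start=s)
```

```text
309 183 14 9
[(186, np.int64(310), np.int64(322))]
(317, 184) [0.5999 0.2318 0.1   ]
(317, 252) [0.5904 0.1795 0.1   ]
(320, 304) [0.5848 0.1352 0.1   ]
[[[-2.1, 16.0, 3.8, 0.0, -0.5, 0.0, 0.4],[-2.0, 16.0, 3.8, 0.0, -0.4, 0.1, 0.4],[-2.0, 15.9, 3.8, 0.0, -0.5, 0.0, 0.4],[-1.9, 16.0, 3.8, 0.1, -0.4, 0.1, 0.4],[-1.9, 15.9, 3.8, 0.0, -0.5, 0.0, 0.4]]]
end [0.594 0.205 0.12 ] -8.5
[[[0.0, 10.3, 0.0, 0.0, 0.0, 0.0, 0.4],[0.0, 10.4, 0.0, 0.0, 0.0, 0.0, 0.4],[0.0, 10.3, 0.0, 0.0, 0.0, 0.0, 0.4]]]
end [0.594 0.205 0.089] -8.5
```

Request:
{"method": "send_rows", "body": {
  "moves": [
    [[-1, 16, 3, 0, -0.5, 0, 0.4], [-1, 16, 4, 0, -0.4, 0, 0.4], [-1, 16, 4, 0, -0.4, 0, 0.4], [-1, 16, 3, 0, -0.4, 0, 0.4], [-1, 14, 2, 0, 0, 0, 0.4], [0, 12, 0, 0, 0, 0, 0.4], [0, 10, 0, 0, 0, 0, 0.4], [0, 8, 0, 0, 0, 0, 0.4]]
  ]
}}

```text
clock: 2.6
ee_pos: [0.6011, 0.1978, 0.0877]
tcp_rot: [[0.987, 0.006, 0.163], [-0.163, -0.004, 0.987], [0.006, -1.0, -0.003]]
wrist_force: [-0.7, 0.9, 0.3]
width: 0.0374
```

Run:
```python
from plan import *
p,R=cur();print(p,psi(R),bot.state()["width"],bot.state()["wrist_force"])
```

```text
[0.60108313 0.19777984 0.08771934] -9.394617101517927 0.03741111616215787 [-0.72506053  0.94899415  0.34202016]
```

Request:
{"method": "send_rows", "body": {
  "moves": [
    [[-6, 0, 2, 0, -1, 0, 0.4], [-2, 0, 2, 0, 0, 0, 0.4], [0, 0, 0, 0, 0, 0, 0], [0, 0, 0, 0, 0, 0, 0], [0, 0, 0, 0, 0, 0, 0], [0, 0, 0, 0, 0, 0, 0], [0, 0, 0, 0, 0, 0, 0], [0, 0, 0, 0, 0, 0, 0]]
  ]
}}

```text
clock: 3.4
ee_pos: [0.5936, 0.2034, 0.0882]
tcp_rot: [[0.99, 0.007, 0.144], [-0.144, -0.003, 0.99], [0.007, -1.0, -0.002]]
wrist_force: [-0.2, 0.3, -0.7]
width: 0.014
```

Run:
```python
from plan import *
p,R=cur();print(p,psi(R),bot.state()["width"],bot.state()["wrist_force"])
snap("wrist","w2")
pv=np.array([.5825,.1285]);print('r',p[:2]-pv,np.linalg.norm(p[:2]-pv))
```

```text
[0.5935533  0.2034461  0.08817937] -8.296062077145512 0.013963326794091065 [-0.21950056  0.25695545 -0.73001993]
r [0.0110533 0.0749461] 0.07575680558888342
```

View pics/w2.png

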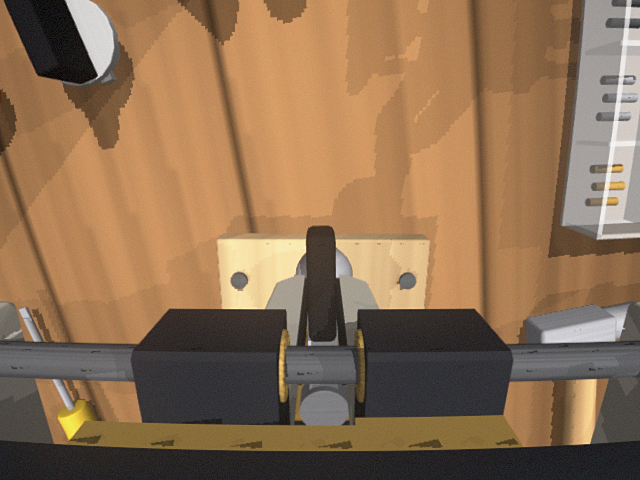

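The lever is gripped (width 14.0 mm, as given). Now I'll swing it.

Request:
{"method": "send_rows", "body": {
  "moves": [
    [[-4, 0, -0.1, 0, -3, 0, 0], [-9.3, 0, -0.6, 0, -7, 0, 0], [-9.3, 0, -0.6, 0, -7, 0, 0], [-9.3, 0, -0.6, 0, -7, 0, 0], [-9.3, 0, -0.6, 0, -7, 0, 0], [-9.3, 0, -0.6, 0, -7, 0, 0], [-9.3, 0, -0.6, 0, -7, 0, 0], [-9.3, 0, -0.6, 0, -7, 0, 0]]
  ]
}}

```text
clock: 4.25
ee_pos: [0.5309, 0.1821, 0.0882]
tcp_rot: [[0.702, 0.012, -0.712], [0.712, -0.003, 0.702], [0.006, -1.0, -0.01]]
wrist_force: [1.4, -0.5, -3.1]
width: 0.0138
```

Run:
```python
from plan import *
p,R=cur();print(p,psi(R),bot.state()["width"],bot.state()["wrist_force"])
pv=np.array([.5825,.1285]);d=p[:2]-pv;print('r',d,np.linalg.norm(d),'lever yaw',np.degrees(np.arctan2(d[1],d[0]))-90)
```

```text
[0.53092604 0.18207427 0.08815153] 45.413899229608454 0.013787643083942862 [ 1.38449926 -0.51704119 -3.09089858]
r [-0.05157396  0.05357427] 0.07436447436824174 lever yaw 43.91015247565727
```

Request:
{"method": "send_rows", "body": {
  "moves": [
    [[-9.6, 0, -0.4, 0, -7, 0, 0], [-9.6, 0, -0.4, 0, -7, 0, 0], [-9.6, 0, -0.4, 0, -7, 0, 0], [-9.6, 0, -0.4, 0, -7, 0, 0], [-7, 0, -0.3, 0, -5, 0, 0], [-4, 0, 0, 0, -2, 0, 0], [-3, 0, 0, 0, 0, 0, 0], [-2, 0, 0, 0, 0, 0, 0]]
  ]
}}

```text
clock: 5.05
ee_pos: [0.51, 0.1401, 0.0883]
tcp_rot: [[0.135, 0.019, -0.991], [0.991, 0.01, 0.135], [0.012, -1.0, -0.018]]
wrist_force: [-0.5, 5.9, -3.7]
width: 0.0136
```

Run:
```python
from plan import *
p,R=cur();print(p,psi(R),bot.state()["width"],bot.state()["wrist_force"])
pv=np.array([.5825,.1285]);d=p[:2]-pv;print('r',d,np.linalg.norm(d),'lever yaw',np.degrees(np.arctan2(d[1],d[0]))-90)
snap("wrist","w3");snap("top","t3")
cv2.imwrite("pics/t3c.png",cv2.resize(cv2.imread("pics/t3.png")[170:290,235:405],None,fx=4.5,fy=4.5,interpolation=cv2.INTER_CUBIC))
```

```text
[0.5099795  0.14008441 0.08825259] 82.25582506927353 0.013590195334028308 [-0.46644967  5.92211555 -3.71616102]
r [-0.0725205   0.01158441] 0.07343991505542122 lever yaw 80.92425746923277
```

View pics/w3.png

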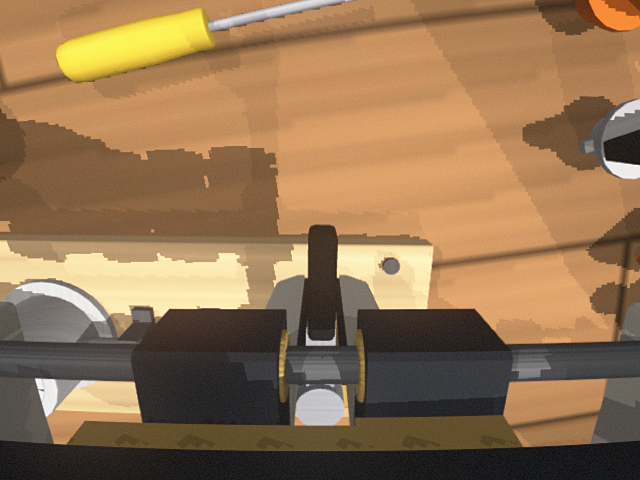

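The lever is square to the board edge and pressing on its stop with about 6 N, so the valve is shut. Next: release, lift, and go to the plug.

Run:
```python
from plan import *
p,R=cur()
p1=np.array([.59355,.20345]);p2=p[:2]
a=np.radians(82.26+8.3);Q=np.array([[np.cos(a),-np.sin(a)],[np.sin(a),np.cos(a)]])
pv=np.linalg.solve(np.eye(2)-Q,p2-Q@p1);print('pivot by arc',pv)
y=np.array([np.sin(np.radians(8.4)),np.cos(np.radians(8.4))]);print('socket',pv-.2*y)
s=(np.array([p[0],p[1],.165]),R)
s=plan([.4655,.330,.17],10.6,10,0.6,start=s)
```

```text
pivot by arc [0.58315601 0.13037478]
socket [ 0.5539394  -0.06747968]
[[[18.2, -0.4, 7.0, 0.0, 7.2, 0.1, 0.6],[17.2, -0.4, 9.2, 0.0, 7.2, 0.1, 0.6],[15.9, -0.5, 11.3, 0.1, 7.2, 0.1, 0.6],[14.4, -0.5, 13.2, 0.0, 7.1, 0.1, 0.6],[12.6, -0.5, 14.9, 0.0, 7.2, 0.1, 0.6],[10.7, -0.5, 16.3, 0.1, 7.1, 0.2, 0.6],[8.6, -0.5, 17.5, 0.0, 7.2, 0.1, 0.6],[6.3, -0.5, 18.5, 0.1, 7.1, 0.2, 0.6],[4.0, -0.5, 19.1, 0.0, 7.2, 0.1, 0.6],[1.6, -0.6, 19.4, 0.1, 7.1, 0.2, 0.6]]]
end [0.4655 0.33   0.17  ] 10.63
```

Request:
{"method": "send_rows", "body": {
  "moves": [
    [[0, 0, 0, 0, 0, 0, 0.4], [0, 0, 0, 0, 0, 0, 0.4], [0, 0, 0, 0, 0, 0, 0.4], [0, -10, 0, 0, 0, 0, 0.4], [0, -20, 0, 0, 0, 0, 0.4], [0, -20, 0, 0, 0, 0, 0.4], [0, -20, 0, 0, 0, 0, 0.4], [0, -5, 0, 0, 0, 0, 0.4]]
  ]
}}

```text
clock: 5.95
ee_pos: [0.5084, 0.1378, 0.1679]
tcp_rot: [[0.137, 0.018, -0.99], [0.991, 0.008, 0.137], [0.01, -1.0, -0.017]]
wrist_force: [0.3, -0.2, -0.6]
width: 0.0376
```

Run:
```python
from plan import *
s=bot.state();print(s["clock"],s["wrist_force"])
T=snap("top","t4");
cv2.imwrite("pics/t4c.png",cv2.resize(cv2.imread("pics/t4.png")[170:290,235:405],None,fx=4.5,fy=4.5,interpolation=cv2.INTER_CUBIC))
s=plan([.4655,.345,.16],10.6,14,0.6)
```

```text
5.95 [ 0.32822261 -0.1972702  -0.64113794]
[[[14.2, 0.6, 5.1, 0.0, 5.1, 0.1, 0.6],[13.7, 0.6, 6.3, 0.0, 5.1, 0.1, 0.6],[13.1, 0.6, 7.5, 0.0, 5.1, 0.1, 0.6],[12.4, 0.5, 8.7, 0.0, 5.1, 0.1, 0.6],[11.6, 0.5, 9.7, 0.1, 5.1, 0.1, 0.6],[10.7, 0.5, 10.7, 0.0, 5.1, 0.1, 0.6],[9.7, 0.5, 11.6, 0.1, 5.1, 0.1, 0.6],[8.6, 0.5, 12.4, 0.1, 5.1, 0.1, 0.6],[7.5, 0.5, 13.2, 0.0, 5.1, 0.1, 0.6],[6.3, 0.5, 13.8, 0.1, 5.1, 0.1, 0.6],[5.0, 0.5, 14.3, 0.0, 5.1, 0.1, 0.6],[3.7, 0.5, 14.6, 0.1, 5.1, 0.0, 0.6],[2.4, 0.6, 14.9, 0.0, 5.2, 0.1, 0.6],[1.0, 0.5, 15.1, 0.1, 5.1, 0.0, 0.6]]]
end [0.4655 0.345  0.16  ] 10.6
```

View pics/t4c.png

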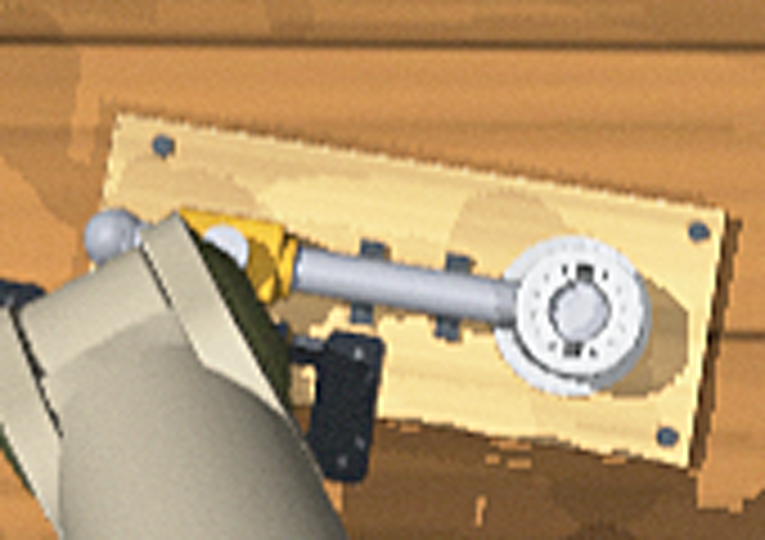

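The arm hides the lever here, so I'll recheck it later. On to the plug.

Request:
{"method": "send_rows", "body": {
  "moves": [
    [[14.2, 0.6, 5.1, 0, 5.1, 0.1, 0.6], [18, 0.6, 8, 0, 7, 0.1, 0.6], [18, 0.6, 11, 0, 7, 0.1, 0.6], [16, 0.5, 14, 0, 7, 0.1, 0.6], [14, 0.5, 16, 0.1, 7, 0.1, 0.6], [12, 0.5, 17, 0, 7, 0.1, 0.6], [10, 0.5, 19, 0.1, 7, 0.1, 0.6], [8, 0.5, 19, 0.1, 7, 0.1, 0.6]]
  ]
}}

```text
clock: 6.8
ee_pos: [0.4733, 0.2943, 0.159]
tcp_rot: [[0.903, 0.005, -0.429], [0.429, -0.005, 0.903], [0.002, -1.0, -0.007]]
wrist_force: [-0.3, 0.0, -0.6]
width: 0.0557
```

Run:
```python
from plan import *
p,R=cur();print(p,psi(R))
s=plan([.4655,.345,.16],10.6,6,0.6)
```

```text
[0.47328213 0.294286   0.15902341] 25.431980654624212
[[[2.5, -0.2, 8.2, 0.1, 2.5, 0.0, 0.6],[2.1, -0.2, 8.3, 0.1, 2.5, 0.0, 0.6],[1.7, -0.2, 8.4, 0.0, 2.5, 0.0, 0.6],[1.4, -0.2, 8.4, 0.1, 2.4, 0.1, 0.6],[1.0, -0.2, 8.5, 0.0, 2.5, 0.0, 0.6],[0.6, -0.1, 8.5, 0.1, 2.4, 0.1, 0.6]]]
end [0.4655 0.345  0.16  ] 10.63
```

Request:
{"method": "send_rows", "body": {
  "moves": [
    [[1, -0.2, 5, 0.1, 1.5, 0, 0.6], [2, -0.2, 8.3, 0.1, 2.5, 0, 0.6], [1.7, -0.2, 8.4, 0, 2.5, 0, 0.6], [1.4, -0.2, 8.4, 0.1, 2.4, 0, 0.6], [1, -0.2, 8.5, 0, 2.5, 0, 0.6], [0.5, -0.1, 6, 0.1, 2, 0, 0.6], [0, 0, 0, 0, 0, 0, 0.6], [0, 0, 0, 0, 0, 0, 0.6]]
  ]
}}

```text
clock: 7.6
ee_pos: [0.4612, 0.3421, 0.1534]
tcp_rot: [[0.98, -0.003, -0.201], [0.201, -0.006, 0.98], [-0.004, -1.0, -0.006]]
wrist_force: [0.2, -0.1, 0.3]
width: 0.056
```

Run:
```python
from plan import *
p,R=cur();print(p,psi(R))
snap("wrist","w5");S=snap("side","s5");snap("top","t5")
c=np.zeros((400,800,3),np.uint8)
A=cv2.resize(cv2.imread("pics/t5.png")[190:280,235:405],(400,212),interpolation=cv2.INTER_CUBIC);B=cv2.resize(cv2.imread("pics/s5.png")[170:360,230:420],(400,400),interpolation=cv2.INTER_CUBIC)
c[:212,:400]=A;c[:,400:]=B;cv2.imwrite("pics/c5.png",c)
```

```text
[0.46124365 0.34210319 0.15340166] 11.601885819432187
```

View pics/w5.png

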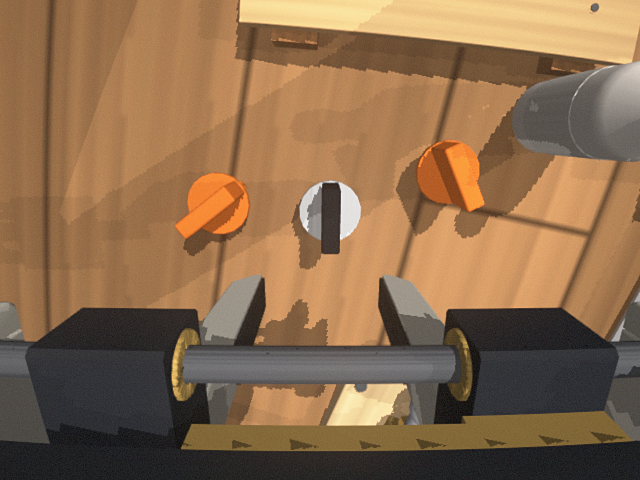

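View pics/c5.png

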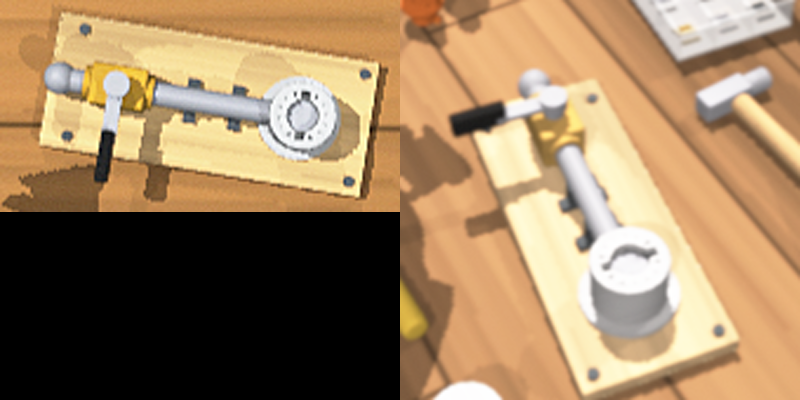

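The valve lever is square to the pipe in both views, so it's shut and staying put. In the wrist view the black bar handle runs vertically at u≈331, v 183–253, with orange look-alikes at (217,205) and (450,172).

Run:
```python
from plan import *
W=load("pics/w5.npz");im=W["image"]
cv2.imwrite("pics/w5c.png",cv2.resize(im[170:265,285:375,::-1],None,fx=6,fy=6,interpolation=cv2.INTER_CUBIC))
m=np.zeros(im.shape[:2],np.uint8);b=im[170:265,300:365].astype(int);m[170:265,300:365]=(b.max(2)<75)
c,_=cv2.findContours(m,cv2.RETR_EXTERNAL,cv2.CHAIN_APPROX_NONE);c=max(c,key=cv2.contourArea);print(cv2.boundingRect(c))
for v in(186,195,210,225,240,250):
    w=np.where(m[v])[0];print(v,w.min(),w.max(),onz(W,(w.min()-.5,v),.065).round(4),onz(W,(w.max()+.5,v),.065).round(4))
f=np.zeros(im.shape[:2],np.uint8);b=im[170:265,295:370].astype(int);f[170:265,295:370]=((b.max(2)-b.min(2)<30)&(b.min(2)>120))
pts=cv2.findNonZero(f);(cx,cy),r=cv2.minEnclosingCircle(pts);print('flange',cx,cy,r,onz(W,(cx,cy),.027))
cn=np.array([.4655,.355,0]);R=Rt(11.6);e=R[:,2]*.025
print(proj(W,[cn+e+[0,0,.065],cn-e+[0,0,.065],cn+e+[0,0,.027]]))
```

```text
(321, 183, 20, 71)
186 323 338 [0.4537 0.3808 0.065 ] [0.4649 0.3831 0.065 ]
195 322 339 [0.4543 0.3743 0.065 ] [0.467  0.3769 0.065 ]
210 322 339 [0.4565 0.3635 0.065 ] [0.4693 0.3662 0.065 ]
225 322 339 [0.4587 0.3525 0.065 ] [0.4717 0.3552 0.065 ]
240 322 338 [0.4611 0.3412 0.065 ] [0.4734 0.3438 0.065 ]
250 322 338 [0.4626 0.3336 0.065 ] [0.4751 0.3362 0.065 ]
flange 329.5653381347656 210.48623657226562 30.76361656188965 [0.46456257 0.35673119 0.027     ]
[[331.44108241 189.67811517]
 [330.95151073 255.81490822]
 [330.42831368 182.72973989]]
```

View pics/w5c.png

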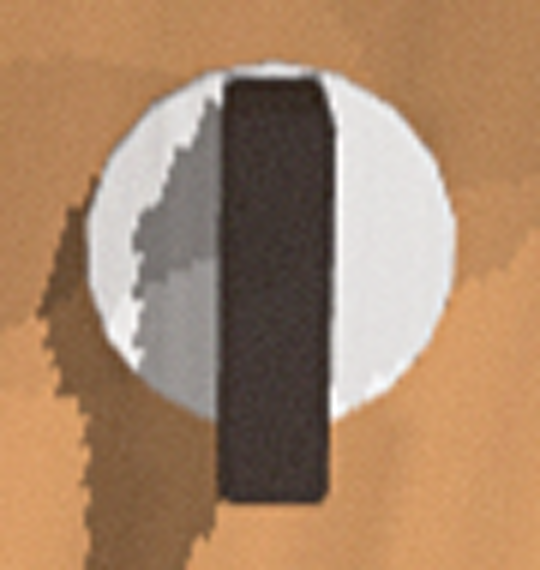

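Run:
```python
from plan import *
s=plan([.4648,.3565,.075],11.4,7,0.5)
```

```text
[[[0.9, 11.2, 2.0, 0.0, 0.0, 0.0, 0.5],[0.9, 11.2, 2.0, 0.1, 0.0, 0.0, 0.5],[0.9, 11.3, 2.0, 0.0, 0.0, 0.0, 0.5],[0.9, 11.2, 2.0, 0.1, 0.0, -0.1, 0.5],[0.9, 11.3, 2.0, 0.0, 0.0, 0.0, 0.5],[0.9, 11.2, 1.9, 0.1, 0.1, -0.1, 0.5],[1.0, 11.3, 2.0, 0.0, 0.0, 0.0, 0.5]]]
end [0.4648 0.3565 0.075 ] 11.45
```

Request:
{"method": "send_rows", "body": {
  "moves": [
    [[0.9, 11.2, 2, 0, 0, 0, 0.5], [0.9, 11.2, 2, 0.1, 0, 0, 0.5], [0.9, 11.2, 2, 0, 0, 0, 0.5], [0.9, 11.2, 2, 0.1, 0, -0.1, 0.5], [0.9, 11.2, 2, 0, 0, 0, 0.5], [0.9, 9, 2, 0.1, 0.1, 0, 0.5], [0, 5, 0, 0, 0, 0, 0.5], [0, 0, 0, 0, 0, 0, 0.5]]
  ]
}}

```text
clock: 8.55
ee_pos: [0.4644, 0.3543, 0.0759]
tcp_rot: [[0.98, -0.003, -0.198], [0.198, -0.001, 0.98], [-0.004, -1.0, -0.001]]
wrist_force: [-0.7, -0.4, -0.2]
width: 0.0469
```

Run:
```python
from plan import *
p,R=cur();print(p,psi(R),R.round(4).tolist())
s=plan([.4648,.3565,.047],11.4,5,0.5)
```

```text
[0.46439178 0.35426478 0.07586335] 11.41496755744495 [[0.9802, -0.0033, -0.1979], [0.1979, -0.0014, 0.9802], [-0.0035, -1.0, -0.0008]]
[[[0.2, 5.8, 0.4, 0.0, 0.0, 0.0, 0.5],[0.2, 5.8, 0.4, 0.0, 0.0, -0.1, 0.5],[0.2, 5.8, 0.4, 0.0, 0.0, 0.0, 0.5],[0.2, 5.7, 0.5, 0.0, 0.0, -0.1, 0.5],[0.1, 5.8, 0.4, 0.0, 0.0, 0.0, 0.5]]]
end [0.4648 0.3565 0.047 ] 11.42
```

Request:
{"method": "send_rows", "body": {
  "moves": [
    [[0.2, 5.8, 0.6, 0, 0, 0, 0.5], [0.2, 5.8, 0.6, 0, 0, -0.1, 0.5], [0.2, 5.8, 0.6, 0, 0, 0, 0.5], [0.2, 5.5, 0.6, 0, 0, -0.1, 0.5], [0.1, 5, 0.4, 0, 0, 0, 0.5], [0, 1, 0, 0, 0, 0, 0.5], [0, 0, 0, 0, 0, 0, 0.5], [0, 0, 0, 0, 0, 0, 0.5]]
  ]
}}

```text
clock: 9.35
ee_pos: [0.4652, 0.3577, 0.0453]
tcp_rot: [[0.98, 0.002, -0.198], [0.198, 0.0, 0.98], [0.002, -1.0, 0.0]]
wrist_force: [-0.4, 0.0, -0.4]
width: 0.0465
```

Run:
```python
from plan import *
p,R=cur();print(p,psi(R),R.round(4).tolist())
W=snap("wrist","w6")
```

```text
[0.46520437 0.35772181 0.04531233] 11.41149665482414 [[0.9802, 0.0016, -0.1979], [0.1979, 0.0003, 0.9802], [0.0017, -1.0, 0.0]]
```

View pics/w6.png

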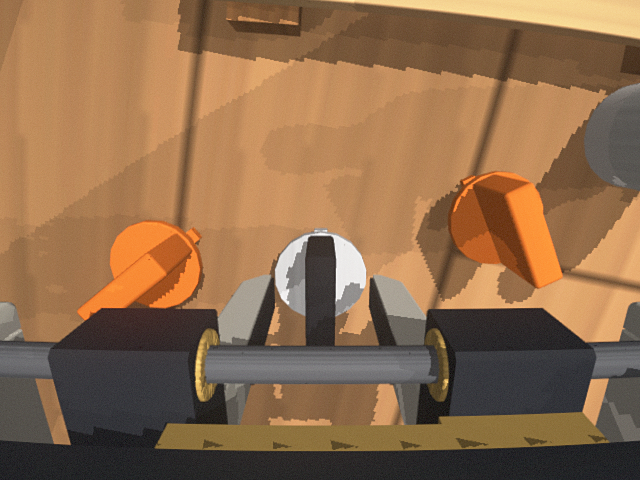

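The fingers straddle the bar, which is centred at u≈320. Closing with 50 N.

Request:
{"method": "send_rows", "body": {
  "moves": [
    [[0, 0, 0, 0, 0, 0, 0], [0, 0, 0, 0, 0, 0, 0], [0, 0, 0, 0, 0, 0, 0], [0, 0, 0, 0, 0, 0, 0], [0, 0, 0, 0, 0, 0, 0], [0, 0, 0, 0, 0, 0, 0], [0, 0, 0, 0, 0, 0, 0], [0, -5, 0, 0, 0, 0, 0]]
  ],
  "squeeze": 50
}}

```text
clock: 10.2
ee_pos: [0.4651, 0.3576, 0.0506]
tcp_rot: [[0.98, 0.002, -0.198], [0.198, 0.0, 0.98], [0.002, -1.0, 0.0]]
wrist_force: [-0.0, -0.0, -1.4]
width: 0.0137
```

Run:
```python
from plan import *
p,R=cur();print(p,psi(R),bot.state()["width"],bot.state()["wrist_force"])
s=plan([.4652,.357,.125],11.4,8,0)
```

```text
[0.46509086 0.35761868 0.05062482] 11.405594704607221 0.013732644742862019 [-0.03449596 -0.01826346 -1.4314957 ]
[[[0.0, -9.3, -0.1, 0.0, 0.0, 0.0, 0],[0.0, -9.3, -0.1, 0.0, 0.0, 0.0, 0],[0.0, -9.3, -0.1, 0.0, 0.0, 0.0, 0],[0.0, -9.3, -0.1, 0.0, 0.0, 0.0, 0],[0.0, -9.3, -0.1, 0.0, 0.0, 0.0, 0],[0.0, -9.3, 0.0, 0.0, 0.0, 0.0, 0],[0.1, -9.3, -0.1, 0.0, 0.0, 0.0, 0],[0.0, -9.3, 0.0, 0.0, 0.0, 0.1, 0]]]
end [0.4652 0.357  0.125 ] 11.41
```

The plug is gripped (width 13.7 mm). TCP height minus foot height is 45.3 mm, so flush should be at TCP z≈0.0993. Lifting and moving to the socket.

Request:
{"method": "send_rows", "body": {
  "moves": [
    [[0, -10, 0, 0, 0, 0, 0], [0, -15, 0, 0, 0, 0, 0], [0, -20, 0, 0, 0, 0, 0], [0, -20, 0, 0, 0, 0, 0], [0, -20, 0, 0, 0, 0, 0], [0, -20, 0, 0, 0, 0, 0], [0, -20, 0, 0, 0, 0, 0], [0, -10, 0, 0, 0, 0, 0]]
  ]
}}

```text
clock: 11.0
ee_pos: [0.4641, 0.3565, 0.1952]
tcp_rot: [[0.98, 0.001, -0.197], [0.197, -0.0, 0.98], [0.001, -1.0, -0.0]]
wrist_force: [0.9, -0.3, -1.7]
width: 0.0138
```

Run:
```python
from plan import *
p,R=cur();print(p,psi(R),bot.state()["width"],bot.state()["wrist_force"])
s=plan([.60,-.075,.19],81.5,18,0)
```

```text
[0.46411801 0.35647608 0.19522691] 11.370743005287753 0.013784047095787151 [ 0.9161704  -0.29992701 -1.72206172]
[[[2.7, 0.3, -25.0, 0.0, -3.9, 0.0, 0],[1.0, 0.3, -25.1, 0.0, -3.9, 0.0, 0],[-0.7, 0.3, -25.1, 0.0, -3.9, 0.0, 0],[-2.5, 0.3, -25.0, 0.0, -3.9, 0.0, 0],[-4.1, 0.3, -24.8, 0.0, -3.9, 0.0, 0],[-5.8, 0.3, -24.4, 0.0, -3.9, 0.0, 0],[-7.5, 0.3, -24.0, 0.0, -3.9, 0.0, 0],[-9.1, 0.3, -23.4, 0.0, -3.9, 0.0, 0],[-10.7, 0.3, -22.8, 0.0, -3.9, 0.0, 0],[-12.2, 0.3, -22.0, 0.0, -3.9, 0.0, 0],[-13.6, 0.3, -21.1, 0.0, -3.9, 0.0, 0],[-15.1, 0.3, -20.1, 0.0, -3.9, 0.0, 0],[-16.4, 0.3, -19.1, 0.0, -3.9, 0.0, 0],[-17.6, 0.3, -17.9, 0.0, -3.9, 0.0, 0],[-18.8, 0.3, -16.6, 0.0, -3.9, 0.0, 0],[-19.9, 0.3, -15.3, 0.0, -3.9, 0.0, 0],[-20.9, 0.3, -14.0, 0.0, -3.9, 0.0, 0],[-21.9, 0.3, -12.5, 0.1, -3.8, 0.0, 0]]]
end [ 0.6   -0.075  0.19 ] 81.47
```

Request:
{"method": "send_rows", "body": {
  "moves": [
    [[2.7, 0.3, -20, 0, -3, 0, 0], [1, 0.3, -25, 0, -3.9, 0, 0], [-0.7, 0.3, -25, 0, -3.9, 0, 0], [-2.5, 0.3, -25, 0, -3.9, 0, 0], [-4.1, 0.3, -24.8, 0, -3.9, 0, 0], [-5.8, 0.3, -24.4, 0, -3.9, 0, 0], [-7.5, 0.3, -24, 0, -3.9, 0, 0], [-9.1, 0.3, -23.4, 0, -3.9, 0, 0]]
  ]
}}

```text
clock: 11.8
ee_pos: [0.5225, 0.1678, 0.1961]
tcp_rot: [[0.728, 0.003, -0.686], [0.686, 0.004, 0.728], [0.005, -1.0, 0.001]]
wrist_force: [1.2, -0.4, -1.0]
width: 0.0135
```

Run:
```python
from plan import *
p,R=cur();print(p,psi(R),bot.state()["width"],bot.state()["wrist_force"])
s=plan([.60,-.075,.19],81.5,9,0)
```

```text
[0.52247326 0.1677578  0.19612388] 43.30498292079901 0.013523171026511028 [ 1.18411506 -0.43130318 -0.99114449]
[[[-12.2, 0.6, -25.5, 0.0, -4.2, 0.0, 0],[-14.1, 0.6, -24.6, 0.0, -4.2, 0.0, 0],[-15.8, 0.6, -23.5, 0.0, -4.3, 0.0, 0],[-17.6, 0.6, -22.2, 0.0, -4.2, 0.0, 0],[-19.1, 0.6, -20.9, 0.0, -4.3, 0.1, 0],[-20.6, 0.6, -19.4, 0.0, -4.2, 0.0, 0],[-22.0, 0.7, -17.8, 0.0, -4.3, 0.1, 0],[-23.3, 0.7, -16.1, 0.0, -4.2, 0.0, 0],[-24.4, 0.7, -14.4, 0.1, -4.3, 0.1, 0]]]
end [ 0.6   -0.075  0.19 ] 81.5
```

Request:
{"method": "send_rows", "body": {
  "moves": [
    [[-12.2, 0.6, -25.5, 0, -4.2, 0, 0], [-14.1, 0.6, -24.6, 0, -4.2, 0, 0], [-15.8, 0.6, -23.5, 0, -4.3, 0, 0], [-17.6, 0.6, -22.2, 0, -4.2, 0, 0], [-19.1, 0.6, -20.9, 0, -4.3, 0, 0], [-20.6, 0.6, -19.4, 0, -4.2, 0, 0], [-22, 0.7, -17.8, 0, -4.3, 0, 0], [-14, 0.7, -9, 0, -3, 0, 0]]
  ]
}}

```text
clock: 12.6
ee_pos: [0.5896, -0.0475, 0.1914]
tcp_rot: [[0.219, 0.002, -0.976], [0.976, 0.002, 0.219], [0.002, -1.0, -0.001]]
wrist_force: [-0.1, -0.9, -1.1]
width: 0.0135
```

Run:
```python
from plan import *
p,R=cur();print(p,psi(R),bot.state()["width"],bot.state()["wrist_force"])
snap("wrist","w7")
s=plan([.60,-.075,.17],81.5,6,0)
```

```text
[ 0.58961274 -0.04751614  0.19136356] 77.33415527209873 0.013485756762881976 [-0.13610886 -0.89487303 -1.09085227]
[[[-3.7, 3.5, -2.5, 0.0, -0.7, 0.0, 0],[-3.7, 3.5, -2.5, 0.0, -0.7, 0.0, 0],[-3.7, 3.5, -2.4, 0.0, -0.7, 0.0, 0],[-3.7, 3.6, -2.4, 0.0, -0.7, 0.0, 0],[-3.8, 3.5, -2.4, 0.0, -0.7, 0.0, 0],[-3.8, 3.6, -2.3, 0.1, -0.7, 0.1, 0]]]
end [ 0.6   -0.075  0.17 ] 81.54
```

View pics/w7.png

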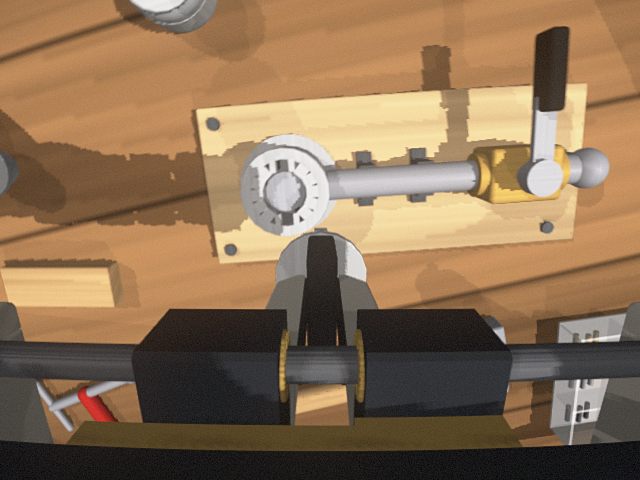

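In the wrist view the socket is at (285,188), notches along the image vertical, and the plug is held with its flange arc at about (320,255). The lever at (550,70) is square to the pipe. I'll settle and measure.

Request:
{"method": "send_rows", "body": {
  "moves": [
    [[-3.7, 3.5, -2, 0, -0.7, 0, 0], [-3.7, 3.5, -2, 0, -0.7, 0, 0], [-3.7, 3.5, -2, 0, -0.7, 0, 0], [-3.7, 3.5, -2, 0, -0.7, 0, 0], [-3, 3.5, -1, 0, -0.7, 0, 0], [0, 2, 0, 0, -0.3, 0, 0], [0, 0, 0, 0, 0, 0, 0], [0, 0, 0, 0, 0, 0, 0]]
  ]
}}

```text
clock: 13.45
ee_pos: [0.5945, -0.0679, 0.1695]
tcp_rot: [[0.149, -0.0, -0.989], [0.989, 0.002, 0.149], [0.002, -1.0, 0.001]]
wrist_force: [0.2, -0.8, -1.2]
width: 0.0137
```

Run:
```python
from plan import *
p,R=cur();print(p,psi(R),bot.state()["width"],bot.state()["dq"])
d=snap("wrist","w8");print(np.abs(np.array(cur()[0])-p)); snap("side","s8")
im=d["image"][:,:,::-1]
cv2.imwrite("pics/w8c.png",cv2.resize(im[110:350,210:430],(733,800)[0:2] if False else (550,600),interpolation=cv2.INTER_CUBIC))
```

```text
[ 0.59445334 -0.06790579  0.16952863] 81.44686756564829 0.013693597469973872 [-0.00337246  0.00186809 -0.00247583  0.0004867  -0.00051426 -0.00229015
  0.0005381 ]
[7.56765022e-06 5.69901046e-05 2.95290992e-05]
```

View pics/w8c.png

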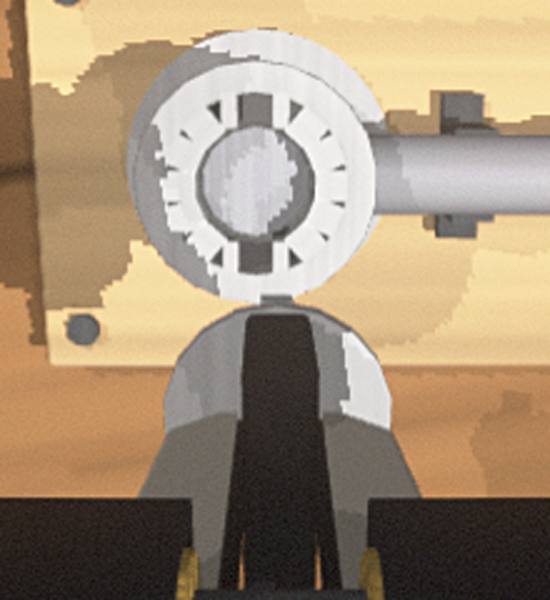

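View pics/s8.png

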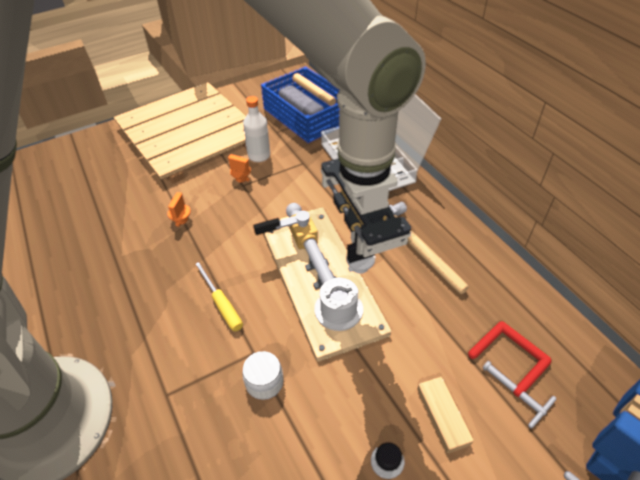

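Run:
```python
from plan import *
W=load("pics/w8.npz");p=np.array([.594453,-.067906,.169529]);R=Rt(81.45)
toc=lambda q:((q-[210,110]+.5)*2.5).round(1)
so=onz(W,(210+256.5/2.5-.5,110+182.5/2.5-.5),.075);print('socket',so)
a=np.radians(81.5)
for n,uv in(('n1',(256,110)),('n2',(257,257))): print(n,onz(W,(210+uv[0]/2.5-.5,110+uv[1]/2.5-.5),.075))
th=np.linspace(0,2*np.pi,120)
for r,z,n in((.036,.075,'rim'),(.0175,.075,'bore')):
    q=toc(proj(W,so*[1,1,0]+np.c_[r*np.cos(th),r*np.sin(th),th*0+z]));print(n,q.min(0),q.max(0))
for dl in(-.002,0,.002):
    c=p+R[:,2]*dl; f=p[2]-.0453
    o=[]
    for z in(.021,.027):
        q=toc(proj(W,np.c_[c[0]+.026*np.cos(th),c[1]+.026*np.sin(th),th*0+f+z])); o+=[q.min(0).tolist(),q.max(0)[0]]
    L=toc(proj(W,[[*(c+R[:,2]*.022)[:2],f+.006],[*(c+R[:,2]*.022+R[:,0]*.004)[:2],f+.006],[*(c+R[:,2]*.022)[:2],f],[*(c+R[:,2]*.025+R[:,0]*.007)[:2],f+.065],[*(c+R[:,2]*.025-R[:,0]*.007)[:2],f+.065],[*(c+R[:,2]*.025)[:2],f+.027]]))
    print(dl,o,'lug',L.tolist())
```

```text
socket [ 0.55276634 -0.06779265  0.075     ]
n1 [ 0.53222278 -0.06471673  0.075     ]
n2 [ 0.57471227 -0.07108776  0.075     ]
rim [133.4  55.2] [379.7 301.8]
bore [196.6 121.6] [316.4 241.5]
-0.002 [[164.3, 299.0], np.float64(389.6), [161.1, 305.8], np.float64(392.7)] lug [[277.0, 299.7], [293.7, 299.7], [277.1, 293.7], [315.9, 365.7], [236.8, 365.8], [276.8, 310.3]]
0 [[164.0, 290.3], np.float64(389.9), [160.8, 296.9], np.float64(393.0)] lug [[277.0, 291.6], [293.7, 291.6], [277.1, 285.8], [316.1, 355.0], [236.7, 355.0], [276.8, 301.3]]
0.002 [[163.7, 281.5], np.float64(390.2), [160.4, 287.9], np.float64(393.4)] lug [[277.0, 283.5], [293.8, 283.5], [277.1, 277.8], [316.2, 344.1], [236.6, 344.2], [276.8, 292.3]]
```

Run:
```python
from h import *
im=load("pics/w8.npz")["image"][:,:,::-1]
cv2.imwrite("pics/w8d.png",cv2.resize(im[215:295,270:375],None,fx=7.5,fy=7.5,interpolation=cv2.INTER_CUBIC))
```

```text
(no output)
```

View pics/w8d.png

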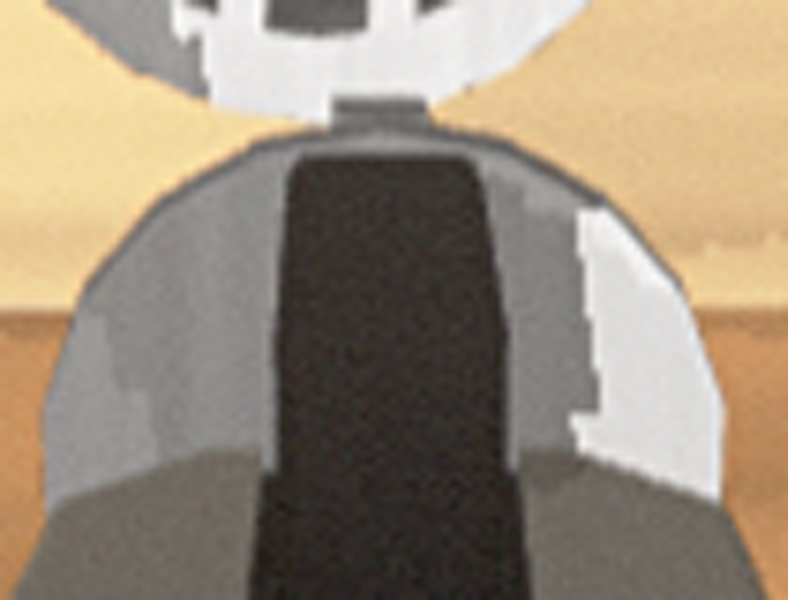

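Relative to the TCP, the plug sits about -2.5 mm along tool z in the wrist view (earlier world estimate -1.2 mm). The socket is at about (0.553,-0.068). I'll hover closer and compare the lug with the notch directly.

Run:
```python
from plan import *
s=plan([.5515,-.068,.129],81.5,8,0)
```

```text
[[[-0.8, 5.1, 5.3, 0.0, 0.0, 0.0, 0],[-0.8, 5.1, 5.3, 0.0, 0.0, 0.0, 0],[-0.8, 5.1, 5.3, 0.0, 0.0, 0.0, 0],[-0.8, 5.1, 5.3, 0.0, 0.0, 0.0, 0],[-0.8, 5.1, 5.3, 0.0, 0.0, 0.0, 0],[-0.9, 5.1, 5.3, 0.0, 0.0, 0.0, 0],[-0.8, 5.0, 5.4, 0.0, 0.0, 0.0, 0],[-0.9, 5.1, 5.3, 0.0, -0.1, 0.1, 0]]]
end [ 0.5515 -0.0681  0.129 ] 81.55
```

Request:
{"method": "send_rows", "body": {
  "moves": [
    [[-0.8, 3, 6, 0, 0, 0, 0], [-0.8, 4, 6.5, 0, 0, 0, 0], [-0.8, 5, 6.5, 0, 0, 0, 0], [-0.8, 6, 6.5, 0, 0, 0, 0], [-0.8, 6, 6.5, 0, 0, 0, 0], [-0.8, 6, 6, 0, 0, 0, 0], [-0.8, 5, 4, 0, 0, 0, 0], [0, 3, 0, 0, 0, 0, 0]]
  ]
}}

```text
clock: 14.35
ee_pos: [0.5473, -0.0669, 0.1288]
tcp_rot: [[0.149, -0.0, -0.989], [0.989, 0.002, 0.149], [0.002, -1.0, 0.001]]
wrist_force: [0.4, 0.3, -1.4]
width: 0.0135
```

Run:
```python
from plan import *
p,R=cur();print(p,psi(R))
s=plan([.5515,-.068,.127],81.5,4,0)
```

```text
[ 0.54734014 -0.06686987  0.12875545] 81.45069682876333
[[[-0.1, 0.4, -1.1, 0.0, 0.0, 0.0, 0],[-0.1, 0.5, -1.1, 0.0, 0.0, 0.0, 0],[-0.2, 0.4, -1.0, 0.0, 0.0, 0.0, 0],[-0.1, 0.5, -1.1, 0.0, 0.0, 0.1, 0]]]
end [ 0.5515 -0.068   0.127 ] 81.45
```

Request:
{"method": "send_rows", "body": {
  "moves": [
    [[-0.1, 0.4, -1, 0, 0, 0, 0], [-0.1, 0.5, -1, 0, 0, 0, 0], [-0.1, 0.4, -1, 0, 0, 0, 0], [-0.1, 0.5, -0.5, 0, 0, 0, 0], [0, 0, 0, 0, 0, 0, 0], [0, 0, 0, 0, 0, 0, 0], [0, 0, 0, 0, 0, 0, 0], [0, 0, 0, 0, 0, 0, 0]]
  ]
}}

```text
clock: 15.15
ee_pos: [0.5526, -0.0679, 0.1269]
tcp_rot: [[0.149, 0.001, -0.989], [0.989, 0.002, 0.149], [0.002, -1.0, -0.001]]
wrist_force: [0.4, -0.2, -0.7]
width: 0.0133
```

Run:
```python
from plan import *
p,R=cur();print(p,psi(R))
W=snap("wrist","w9");S=snap("side","s9");np.savez("pics/p9.npz",p=p,R=R)
cv2.imwrite("pics/w9c.png",cv2.resize(W["image"][180:300,250:390,::-1],None,fx=5.5,fy=4.99 if False else 5.5,interpolation=cv2.INTER_CUBIC)[:600])
cv2.imwrite("pics/s9c.png",cv2.resize(S["image"][230:340,290:400,::-1],None,fx=5.4,fy=5.4,interpolation=cv2.INTER_CUBIC))
```

```text
[ 0.55257084 -0.06786434  0.12687065] 81.4466430722757
```

View pics/w9c.png

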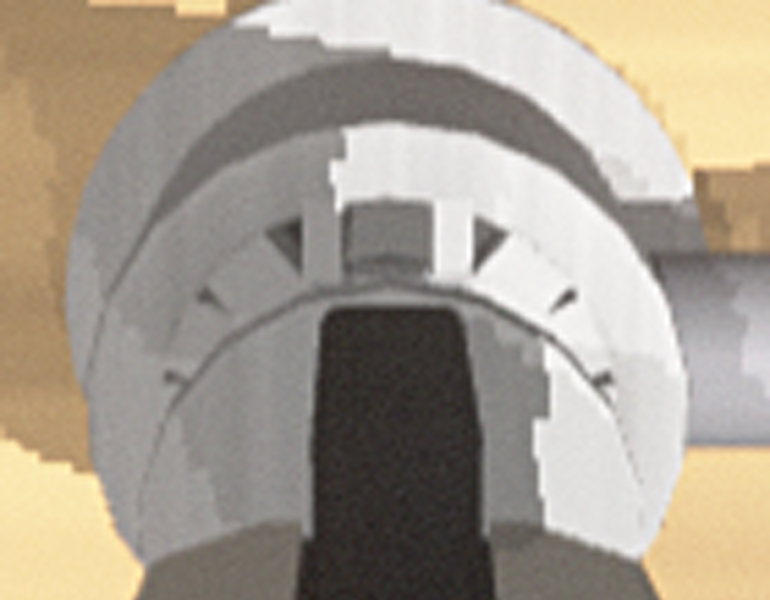

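View pics/s9c.png

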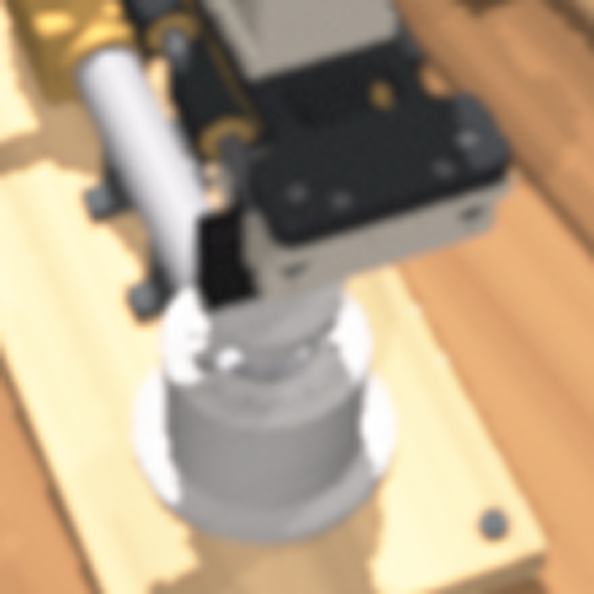

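Run:
```python
from plan import *
W=load("pics/w9.npz");q=np.load("pics/p9.npz");p=q["p"];R=q["R"];z=R[:,2];x=R[:,0]
toc=lambda a:((a-[250,180]+.5)*5.5).round(1)
th=np.linspace(0,2*np.pi,240)
for s in((.5515,-.0678),(.5535,-.0678),(.5555,-.0681)):
    s=np.array([*s,0]); 
    r=toc(proj(W,s+np.c_[.036*np.cos(th),.036*np.sin(th),th*0+.075])); k=r[:,1].argmin()
    print('socket',s[:2],'rim top',r[k],'L/R',r[:,0].min(),r[:,0].max(),'bore+z edge',toc(proj(W,[s+z*.0175+[0,0,.075]]))[0])
f=p[2]-.0453
for dl in(-.003,-.002,-.001,0):
    c=(p+z*dl)*[1,1,0]
    r=toc(proj(W,c+np.c_[.026*np.cos(th),.026*np.sin(th),th*0+f+.021]))
    L=toc(proj(W,[c+z*.022-x*.004+[0,0,f],c+z*.022+x*.004+[0,0,f],c+z*.022+[0,0,f+.006],c+z*.025+[0,0,f+.027]]))
    print('dl',dl,'flange bottom',r[:,1].min(),r[:,0].min(),r[:,0].max(),'lug foot L,R, lugtop, handle base',L.tolist())
```

```text
socket [ 0.5515 -0.0678] rim top [386.7  99.6] L/R 82.4 694.5 bore+z edge [388.3 258.7]
socket [ 0.5535 -0.0678] rim top [397.7 117. ] L/R 85.6 696.3 bore+z edge [390.9 275.3]
socket [ 0.5555 -0.0681] rim top [389.4 134.6] L/R 86.3 695.6 bore+z edge [391.  292.3]
dl -0.003 flange bottom 282.0 141.3 636.4 lug foot L,R, lugtop, handle base [[353.4, 269.1], [424.8, 269.1], [389.0, 282.7], [388.5, 307.1]]
dl -0.002 flange bottom 272.4 140.9 636.7 lug foot L,R, lugtop, handle base [[353.3, 260.5], [424.8, 260.5], [389.0, 273.8], [388.5, 297.3]]
dl -0.001 flange bottom 262.9 140.6 637.0 lug foot L,R, lugtop, handle base [[353.3, 251.8], [424.8, 251.8], [389.0, 264.9], [388.5, 287.5]]
dl 0 flange bottom 253.3 140.3 637.4 lug foot L,R, lugtop, handle base [[353.2, 243.1], [424.9, 243.1], [388.9, 256.0], [388.5, 277.6]]
```

Run:
```python
from h import *
im=load("pics/w9.npz")["image"][:,:,::-1]
cv2.imwrite("pics/w9d.png",cv2.resize(im[210:245,290:350],None,fx=13,fy=13,interpolation=cv2.INTER_CUBIC))
```

```text
(no output)
```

View pics/w9d.png

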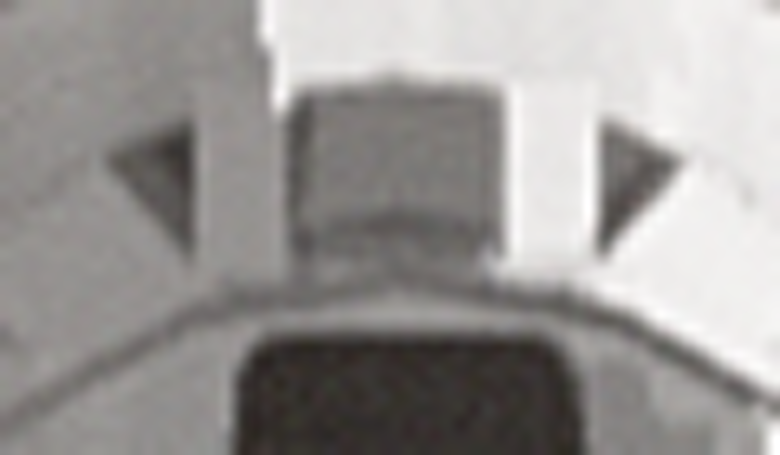

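The lug and notch are laterally aligned (both centres at u≈320.5). Along x, the wrist view puts the plug about 1.6 mm too far, and the side view agrees in sign. So I'll shift +1.6 mm along tool z, descend in small steps and watch the force.

Request:
{"method": "send_rows", "body": {
  "moves": [
    [[0, 0, 1, 0, 0, 0, 0], [0, 0, 0.6, 0, 0, 0, 0], [0, 2, 0, 0, 0, 0, 0], [0, 3, 0, 0, 0, 0, 0], [0, 3, 0, 0, 0, 0, 0], [0, 1, 0, 0, 0, 0, 0], [0, 0, 0, 0, 0, 0, 0], [0, 0, 0, 0, 0, 0, 0]]
  ]
}}

```text
clock: 16.05
ee_pos: [0.5506, -0.0675, 0.1168]
tcp_rot: [[0.149, 0.001, -0.989], [0.989, 0.002, 0.149], [0.002, -1.0, -0.0]]
wrist_force: [0.7, -0.4, -1.0]
width: 0.0135
```

Run:
```python
from plan import *
s=bot.state();p,R=cur();print(p,psi(R),s["wrist_force"],s["wrist_torque"])
W=snap("wrist","w10");S=snap("side","s10")
c=np.zeros((600,800,3),np.uint8)
c[:,:]=0
A=cv2.resize(W["image"][190:290,265:375,::-1],(520,473),interpolation=cv2.INTER_CUBIC);c[:473,:520]=A
B=cv2.resize(S["image"][270:330,310:366,::-1],(280,300),interpolation=cv2.INTER_CUBIC);c[:300,520:]=B
cv2.imwrite("pics/c10.png",c)
```

```text
[ 0.55062629 -0.06753199  0.11676155] 81.45026684312037 [ 0.66334907 -0.39125356 -0.96321105] [-0.00958527  0.00977487 -0.0219532 ]
```

View pics/c10.png

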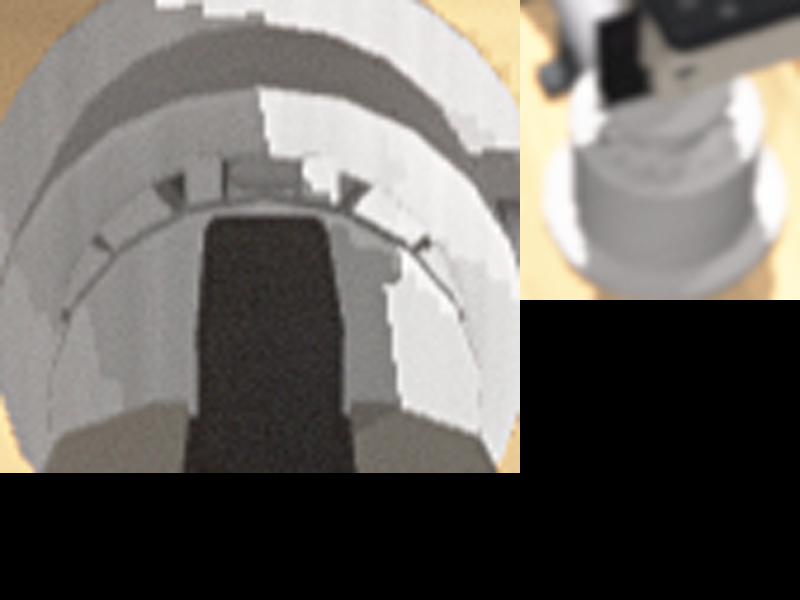

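The foot is now about 3.5 mm below the mouth with no contact force, so the lugs are in the notches. Pushing on onto the spring.

Request:
{"method": "send_rows", "body": {
  "moves": [
    [[0, 2, 0, 0, 0, 0, 0], [0, 2, 0, 0, 0, 0, 0], [0, 2, 0, 0, 0, 0, 0], [0, 2, 0, 0, 0, 0, 0], [0, 2, 0, 0, 0, 0, 0], [0, 2, 0, 0, 0, 0, 0], [0, 1, 0, 0, 0, 0, 0], [0, 1, 0, 0, 0, 0, 0]]
  ]
}}

```text
clock: 16.95
ee_pos: [0.5512, -0.0678, 0.1034]
tcp_rot: [[0.149, 0.003, -0.989], [0.989, 0.001, 0.149], [0.002, -1.0, -0.003]]
wrist_force: [-1.2, -0.7, 8.9]
width: 0.0139
```

Run:
```python
from plan import *
s=bot.state();p,R=cur();print(p,psi(R),s["wrist_force"],s["wrist_torque"],s["width"])
```

```text
[ 0.55123701 -0.06776159  0.10344489] 81.43526087690734 [-1.21428531 -0.66171587  8.90649079] [0.0568378  0.49121633 0.0266851 ] 0.013879556511809239
```

Request:
{"method": "send_rows", "body": {
  "moves": [
    [[0, 1, 0, 0, 0, 0, 0], [0, 1, 0, 0, 0, 0, 0], [0, 1, 0, 0, 0, 0, 0], [0, 1, 0, 0, 0, 0, 0], [0, 1, 0, 0, 0, 0, 0], [0, 0.6, 0, 0, 0, 0, 0], [0, 0.6, 0, 0, 0, 0, 0], [0, 0.6, 0, 0, 0, 0, 0]]
  ]
}}

```text
clock: 17.75
ee_pos: [0.5512, -0.0678, 0.1004]
tcp_rot: [[0.149, 0.005, -0.989], [0.989, 0.0, 0.149], [0.001, -1.0, -0.005]]
wrist_force: [-2.9, -0.3, 10.8]
width: 0.0135
```

Run:
```python
from plan import *
s=bot.state();p,R=cur();print(p,psi(R),s["wrist_force"],s["wrist_torque"],s["width"])
```

```text
[ 0.55124835 -0.06780552  0.10036858] 81.40616317945954 [-2.90516124 -0.25845388 10.76316513] [ 0.10802367  0.67570613 -0.02439003] 0.013538702992480457
```

About 1 mm above flush, with 11–12 N on the spring. Now the clockwise twist (+ about tool y), keeping the push on.

Request:
{"method": "send_rows", "body": {
  "moves": [
    [[0.2, 0.8, 0, 0, 4, 0, 0], [0.4, 0.8, 0, 0, 8, 0, 0], [0.4, 0.8, 0, 0, 8, 0, 0], [0.4, 0.8, 0, 0, 8, 0, 0], [0.4, 0.8, 0, 0, 8, 0, 0], [0.4, 0.8, 0, 0, 8, 0, 0], [0.4, 0.8, 0, 0, 8, 0, 0], [0.4, 0.8, 0, 0, 8, 0, 0]]
  ]
}}

```text
clock: 18.55
ee_pos: [0.5545, -0.0652, 0.0999]
tcp_rot: [[0.944, 0.012, -0.329], [0.329, 0.002, 0.944], [0.011, -1.0, -0.002]]
wrist_force: [-2.8, 0.1, 11.7]
width: 0.0136
```

Run:
```python
from plan import *
s=bot.state();p,R=cur();print(p,psi(R),s["wrist_force"],s["wrist_torque"],s["width"],R.round(4).tolist()); print('axis',p-R[:,2]*.0026)
```

```text
[ 0.55446299 -0.06520752  0.09987646] 19.206471172488108 [-2.81322304  0.07040035 11.66121002] [-0.09200466  0.83657946  0.01250052] 0.013565897563834054 [[0.9443, 0.0115, -0.329], [0.329, 0.0019, 0.9443], [0.0115, -0.9999, -0.002]]
axis [ 0.55531826 -0.06766281  0.09988166]
```

Request:
{"method": "send_rows", "body": {
  "moves": [
    [[0, 0.8, 0, 0, 8, 0, 0], [-0.2, 0.8, 0, 0, 8, 0, 0], [-0.2, 0.8, 0, 0, 7, 0, 0], [-0.2, 0.8, 0, 0, 4, 0, 0], [-0.2, 0.8, 0, 0, 2, 0, 0], [-0.2, 0.8, 0, 0, 1, 0, 0], [0, 0.8, 0, 0, 0.5, 0, 0], [0, 0.8, 0, 0, 0.5, 0, 0]]
  ]
}}

```text
clock: 19.35
ee_pos: [0.5552, -0.065, 0.0998]
tcp_rot: [[0.974, 0.018, 0.227], [-0.228, 0.003, 0.974], [0.017, -1.0, 0.007]]
wrist_force: [-3.2, 0.0, 13.6]
width: 0.0135
```

Run:
```python
from plan import *
s=bot.state();p,R=cur();print(p,psi(R),s["wrist_force"],s["wrist_torque"],s["width"],R.round(4).tolist()); print('axis',p-R[:,2]*.0026)
W=snap("wrist","w11");S=snap("side","s11")
c=np.zeros((600,800,3),np.uint8)
A=cv2.resize(W["image"][190:310,250:390,::-1],(480,411),interpolation=cv2.INTER_CUBIC);c[:411,:480]=A
B=cv2.resize(S["image"][250:334,300:380,::-1],(320,336),interpolation=cv2.INTER_CUBIC);c[:336,480:]=B
cv2.imwrite("pics/c11.png",c)
```

```text
[ 0.5551887  -0.06503537  0.09981545] -13.153876096133075 [-3.22689626  0.01737683 13.58247615] [-0.07526419  0.94725548  0.39966461] 0.01349043071741192 [[0.9736, 0.0184, 0.2274], [-0.2275, 0.0028, 0.9738], [0.0173, -0.9998, 0.007]]
axis [ 0.55459734 -0.06756716  0.09979735]
```

View pics/c11.png

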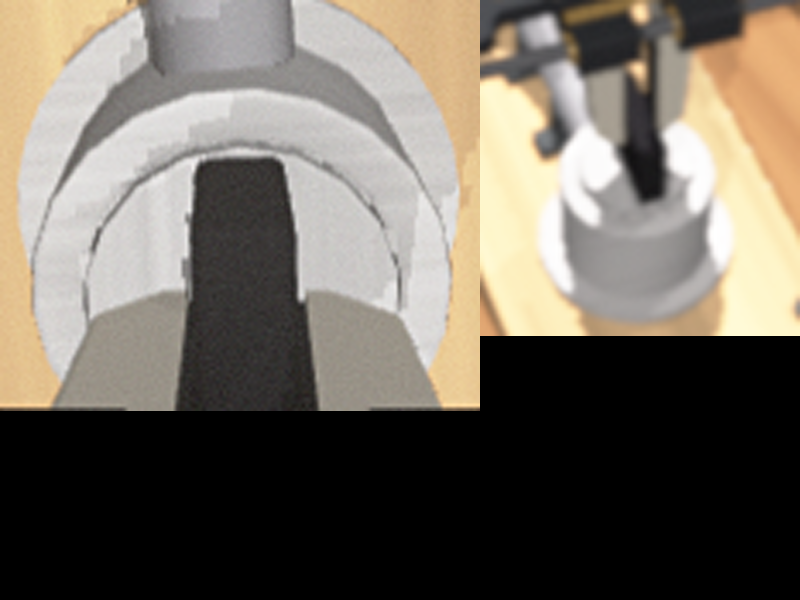

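View pics/w11.png

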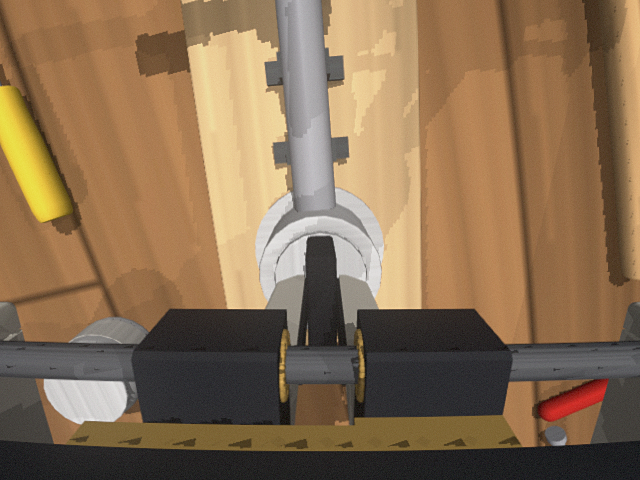

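The plug is at the stop: the handle lines up with the pipe, tool yaw is 4.6° past nominal (play plus wrist torque 0.4 N m), and the flange looks seated. I'll ease the twist back a little, press firmly and check that the hold is steady.

Request:
{"method": "send_rows", "body": {
  "moves": [
    [[-0.3, 0.8, 0, 0, -1, 0, 0], [-0.3, 0.9, 0, 0, -1, 0, 0], [0, 1, 0, 0, -0.5, 0, 0], [0, 1, 0, 0, 0, 0, 0], [0, 1, 0, 0, 0, 0, 0], [0, 1, 0, 0, 0, 0, 0], [0, 1, 0, 0, 0, 0, 0], [0, 1, 0, 0, 0, 0, 0]]
  ],
  "squeeze": 55
}}

```text
clock: 20.25
ee_pos: [0.5552, -0.065, 0.0998]
tcp_rot: [[0.983, 0.024, 0.184], [-0.185, 0.007, 0.983], [0.023, -1.0, 0.011]]
wrist_force: [-5.1, -0.4, 16.9]
width: 0.0135
```

Run:
```python
from plan import *
s=bot.state();p,R=cur();print(p,psi(R),s["wrist_force"],s["wrist_torque"],s["width"],R.round(4).tolist()); print('axis',p-R[:,2]*.0026)
for i in range(4): T=imaging.get_image("top")
T=snap("top","t12")
S=snap("side","s12");W=snap("wrist","w12")
s=bot.state();print(s["clock"],s["ee_pos"],s["wrist_force"],s["wrist_torque"],s["dq"].round(4) if hasattr(s["dq"],'round') else s["dq"])
c=np.zeros((600,800,3),np.uint8)
A=cv2.resize(W["image"][190:310,250:390,::-1],(480,411),interpolation=cv2.INTER_CUBIC);c[:411,:480]=A
B=cv2.resize(S["image"][190:350,245:385,::-1],(320,366),interpolation=cv2.INTER_CUBIC);c[:366,480:]=B
cv2.imwrite("pics/c12.png",c)
```

```text
[ 0.55522275 -0.06503665  0.09979522] -10.641276243028944 [-5.08881775 -0.35781137 16.901667  ] [ 0.00654821  1.20045239 -0.14629365] 0.013456681359187768 [[0.9826, 0.0243, 0.1844], [-0.1846, 0.0069, 0.9828], [0.0226, -0.9997, 0.0112]]
axis [ 0.55474332 -0.0675919   0.09976599]
20.6 [ 0.55520352 -0.0649887   0.09980263] [-4.2244398   0.9890983  15.19416947] [-0.02580315  1.19533875 -0.07888045] [-0.0014 -0.0008  0.0011  0.0008  0.0021  0.0004  0.0008]
```

View pics/c12.png

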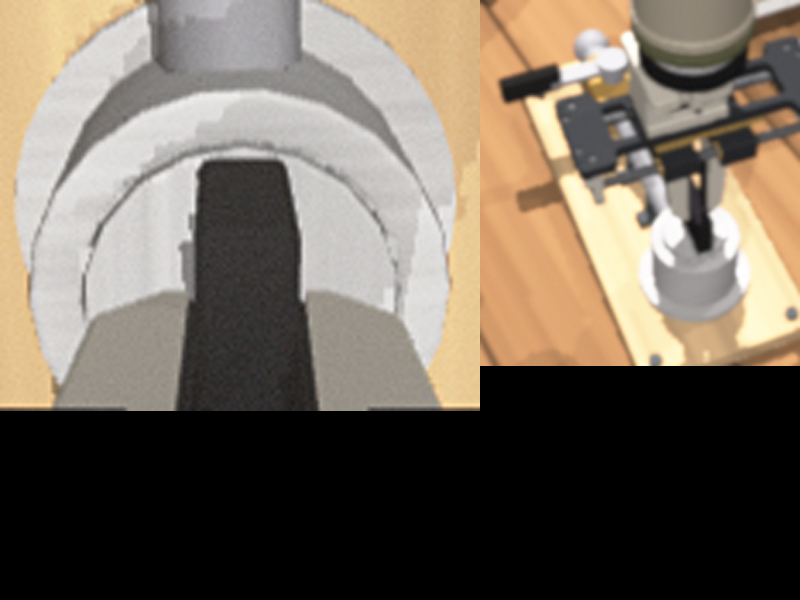

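View pics/t12.png

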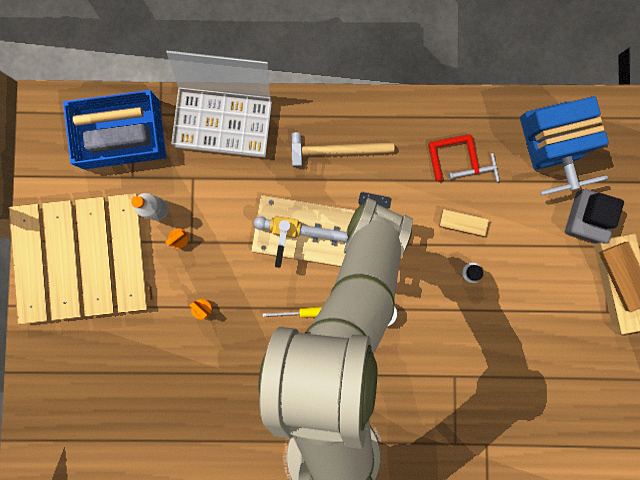

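The push is at 15–17 N with no further descent, so the flange is flush. TCP z 0.0998 agrees with the predicted 0.0993, it was steady over 0.35 s of holding, and the valve lever is still square to the pipe. Handing in.

Run:
```python
from bench import bot
print(bot.close_job()); s=bot.state(); print(s["clock"],s["ee_pos"],s["wrist_force"],s["width"])
```

```text
the job is handed in; nothing more can be done
None
the job is handed in; nothing more can be done
```

The valve is shut and the plug is in the socket, turned a quarter turn clockwise and held pressed down. The job is handed in at about 20.6 s; no verdict is reported.

- **Valve:** I gripped the lever and swung it a quarter turn to its stop. It read about 90° and pressed back with about 6 N. Later pictures, including the last ones, still show it square to the pipe.
- **Plug:** I took the black bar-handled plug, not the orange look-alikes or the stopper. It went through the notches without catching, onto the spring at about 10 N, and then through the quarter turn to its stop.
- **Pressed down:** The tool ended at 0.0998 m against the 0.0993 m I expected for flush. The upward force was 15–17 N with no further movement, which fits the flange resting on the collar.
- **Turn and grip:** The jaws were about 2° past the nominal quarter turn, and the grip was set to 55 N with 13.5 mm between the fingers. The pose stayed steady over the last 0.35 s I watched.
- **Other things on the bench:** I saw none of them moved in the last top view, though the arm hid most of the screw tin there.

**Where the checks disagreed:** My estimates of how far off-centre the plug sat in the fingers differed (about 1.2 mm and 2.6 mm). I went with the wrist camera's 2.6 mm, and the plug went in freely. At the end the tool leaned about 1.4° with 4–5 N of side force. I did not measure the plug's own tilt directly.

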